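# Charge a tile mould with marble chips and hold it in the fence corner of a vibrating table

### The arm

A 6-joint arm with a two-finger parallel gripper is mounted at the origin on the work surface. World frame = base frame: x ahead of the robot, y to its left, z up, the work surface at z = 0. Lengths are in mm, angles in rad, forces in N, time in s.
With the tool pointing down it reaches from about 325 to 775 mm from the base axis. Payload 9.3 kg.
Tool frame: the origin (TCP) lies at the very end of the fingers, on their centre line; the grasp point (between the pads) lies 19 mm behind it (env.hold_point_z is the distance from the TCP to the grasp point, in mm); z points along the fingers, y is the line along which they close (so a half turn about z gives the same grasp; the last joint's range is limited). The gripper opens to 85 mm and grips with 20 to 120 N. Pads are 22 mm wide; open, the fingers measure 114 mm over their backs; the gripper's body (76 mm by 85 mm) begins 54 mm behind the grasp point. The pads swing forward as they close: fully open they stand 13 mm farther back than shut.
Start: joints at [-1.496, 0.259, 0.021, 1.334, 0, 1.418], TCP at [124.202, -535.79, 231.279] pointing down, gripper open.
Joint ranges: [-3.04, 3.04], [-0.91, 1.82], [-1.04, 1.36], [-1.92, 1.95], [-1.52, 1.45], [-3.14, 3.14]. Speed limits (rad/s): [2.22, 2.22, 2.79, 3.14, 3.14, 3.14].

### API

Orientations are given as a unit quaternion [w, x, y, z].
In Python, from station import env gives the robot as it stands.
- The arm moves only by the tool arm_command, never from a script. Its arguments are lists of equal length, an entry for each row: "dr": the turn, a rotation vector about the tool's x, y, z as a fraction of full scale, a list of three; "translation": the shift along the tool's x, y, z as a fraction of full scale, a list of three; "gripper": the finger opening in mm, from 0 to 85.4. A call has 1 to 20 rows; each row is the pose to reach, as a shift and turn from the pose commanded when the call began, along the tool's axes at that moment, turning the shorter way round; what a row does not reach only later rows make up. Full scale, the value 1, is 120 mm for a shift and 180 degrees for a turn. A row lasts 1/10 s, in which the tool goes at most 50 mm and 8.59 degrees, less where a joint would pass 70% of its speed; a pose out of reach is approached as far as the arm can. A call with a number of a shift or a turn outside -1 to 1 is refused whole. A call with a gripper value outside its range is refused whole. The fingers move at their own pace and stop on an object; "force" is the grip in N (left out, the last holds). Time passes only in rows, so rows that repeat a pose let the fingers close. It gives the time, the measured TCP pose, the force, the opening and the grip force at its end, in the units of the state.
- env.get_obs(): the state, without advancing time (a new reading comes with each control period).
- env.grab_frame(name): name is "side" or "top"; returns the picture (384x512x3 uint8, red, green, blue); there is no depth.
- env.calibration(name): a dict with "fx", "fy", "cx", "cy" (pixels), "world_to_cam" (4x4, takes a point from world to camera coordinates). Camera axes: x right, y up, looking along -z (the intrinsics and any distortion apply to the point x, -y, -z); pixel columns grow to the right and rows downward; lengths in mm; the calibration is good to about 2 mm. A picture is of the moment at which its call begins. calibration takes no time and is no camera call.
- env.close_job(): hands the job in; it is judged then, once.
The state is a dict: "time": time; "joints": joint angles; "joint_vel": joint speeds; "tau": joint torques, N m; "ee_pos": TCP position; "ee_rot": TCP orientation; "force": force on the tool from outside, world axes, zero at the start; "moment": the same for the moment, N m; "gripper_width": finger opening in mm; "gripper_force": force on a finger pad.
Only numpy, scipy, OpenCV 4.12 (cv2) and the standard library are available. Lean on these libraries where they do the work, as an engineer would, in place of code of your own. Each camera call takes 0.05 s, during which the arm holds its last target. There are 200 camera calls.

### The job

Pour all six marble chips from the flared metal cup into the square tile mould that lies on the vibrating table, and stand the empty cup back upright on the bench. Then run the mould up into the corner where the table's two fences meet, so that it lies flat on the table and flush against both fences at once, and keep it pressed firmly into that corner: finish while still holding it there, with every chip in the mould. Leave the other tools, pots and tiles where they are.

Things in the scene. Friction and masses are not known exactly. Their poses are not given: they have to be found in the camera images.
- vibro: vibrating table, fixed to the bench: grey sheet-steel casing with a square dark steel deck, 360 x 360 mm, whose top is 94 mm above the bench. It does not run. Origin: on the bench under the deck's centre; x and y run along the deck's edges, z up; at yaw 0 its x points away from the robot and its y to the robot's left.
- fence_far: steel angle-iron fence bolted to the deck across its far (+x) side, 26 mm high, 300 mm long; its upright inner face is the plane x = +147 mm of the vibrating table and looks to -x. Origin: middle of that face, at deck height.
- fence_left: the same fence along the deck's left (+y) side; its upright inner face is the plane y = +147 mm of the vibrating table and looks to -y. Origin: middle of that face, at deck height.
- fence_corner (a point): the inner corner where the two fences' faces meet, at deck height: x = y = +147 mm in the vibrating table's frame. Axes as the vibrating table's.
- mould: square open tile mould of cast aluminium, 146 x 146 mm outside, 38 mm high, walls 8 mm, floor 5 mm thick (130 x 130 mm inside), about 0.7 kg, lying loose on the deck and sliding on the oiled deck and along the fences with a friction coefficient of about 0.35. Origin: centre of its underside; x, y along its sides, z up. It carries a D-shaped loop handle on its -y side (right, as seen from the robot at yaw 0). Its other three sides are plain.
- mould_handle (a point): middle of the handle's straight grip bar: a round steel bar of 10 mm diameter, parallel to the mould's x and 74 mm long between the loop's legs, 55 mm outside the mould's wall (mould frame x 0, y -128, z 27 mm, so 27 mm above the deck). 50 mm free between bar and wall. Axes as the mould's.
- mould_corner (a point): outer bottom corner of the mould at x = y = +73 mm in its frame: the corner that goes into the fence corner.
- cup: flared round sheet-steel cup, 62 mm high, outside diameter 47 mm at the foot growing evenly to 72 mm at the rim (59 mm at 30 mm height), wall 3 mm, floor 4 mm, 0.13 kg, open on top, no handle, standing on the bench to the robot's right among a tin and a pot; it alone holds stone chips. Smooth inside: chips slide (friction about 0.35). Origin: centre of its underside; z is its axis, towards the mouth. Its x and y have no meaning.
- cup_rim (a point): centre of the cup's mouth, 62 mm above its origin.
- chip0: angular white marble chip, about 17 mm, 12 g; origin at its middle; starts in the cup.
- chip1: angular white marble chip, about 17 mm, 12 g; origin at its middle; starts in the cup.
- chip2: angular white marble chip, about 17 mm, 12 g; origin at its middle; starts in the cup.
- chip3: angular white marble chip, about 17 mm, 12 g; origin at its middle; starts in the cup.
- chip4: angular white marble chip, about 17 mm, 12 g; origin at its middle; starts in the cup.
- chip5: angular white marble chip, about 17 mm, 12 g; origin at its middle; starts in the cup.
- tin: bystander: straight-sided dark steel tin, 72 mm diameter, 78 mm high, on the bench; origin under its centre.
- pot: bystander: small round terracotta pot, 84 mm diameter, 60 mm high, on the bench; origin under its centre.
- tamper: bystander: little wooden hand tamper, foot 36 x 36 mm, 71 mm high with its knob, standing on the deck near the far right corner; origin under its centre.
- trowel: bystander: margin trowel with a rectangular steel blade, lying on the bench left of the vibrating table, 270 mm long, 31 mm high; origin near where blade and handle meet, handle to -x, blade to +x.
Mind the look-alikes: they are no part of the job. What is shaped like the cup but green is not meant.

How it is judged:
By the outcome, as a careful person would: the job done as asked, in the order asked, and still so for the second after the job is handed in, while the arm keeps its last pose, push and grip.
It also fails if it takes over 72 s, if anything falls off the work surface, if the arm or the gripper's body presses on something with over 40 N, if the wrist force passes 120 N, or if a joint passes its speed limit or range.

## Working session

There is one attempt and no reset: what is moved stays moved. The work goes in short steps, Python scripts to look and compute and a tool call to move; the robot and the scene stay as the last step left them, time stands still between calls to the robot, and variables do not carry over. Pictures are saved under pics/ and viewed, at most 10 in all, crops included, and the job is handed in when it is done.

Besides the shell and the picture viewer there is one more tool, called after "Call:" by a JSON object that holds its "name" and its "arguments", one argument or row to a line. arm_command: Moves the arm, as the interface text tells. Shift numbers are shares of 120 mm and turn numbers shares of 180 degrees, none past 1 either way. Its arguments: {"type":"object","properties":{"dr":{"type":"array","items":{"type":"array","items":{"type":"number"}}},"translation":{"type":"array","items":{"type":"array","items":{"type":"number"}}},"gripper":{"type":"array","items":{"type":"number"}},"force":{"type":"number"}},"required":["dr","translation","gripper"]}

```bash
mkdir -p pics; ls; python3 - <<'E'
from station import env
import cv2
for n in("side","top"):
    cv2.imwrite(f"pics/{n}0.png",cv2.resize(env.grab_frame(n)[:,:,::-1],(800,600),interpolation=cv2.INTER_CUBIC))
    print(n,env.calibration(n))
print(env.get_obs(), env.hold_point_z)
E
```

```text
pics
side {'fx': 474.8078663969376, 'fy': 474.8078663969376, 'cx': 253.49996727250092, 'cy': 187.7276329362992, 'world_to_cam': array([[ 9.43886497e-01, -3.30159491e-01, -8.54348223e-03,
        -4.96593374e+02],
       [ 2.32343403e-01,  6.45413007e-01,  7.27639055e-01,
        -1.91634238e+02],
       [-2.34722865e-01, -6.88793700e-01,  6.85907002e-01,
        -1.19772874e+03],
       [ 0.00000000e+00,  0.00000000e+00,  0.00000000e+00,
         1.00000000e+00]])}
top {'fx': 454.98180010745887, 'fy': 454.98180010745887, 'cx': 248.44439564426384, 'cy': 190.1653687160921, 'world_to_cam': array([[ 1.04310263e-04, -9.99999286e-01,  1.19041633e-03,
         2.82408199e+01],
       [ 9.93278790e-01,  2.41395531e-04,  1.15746218e-01,
        -5.06997610e+02],
       [-1.15746423e-01,  1.17034177e-03,  9.93278106e-01,
        -1.31936789e+03],
       [ 0.00000000e+00,  0.00000000e+00,  0.00000000e+00,
         1.00000000e+00]])}
{'time': 0.1, 'joints': array([-1.49558618e+00,  2.59131658e-01,  2.08549575e-02,  1.33372367e+00,
        2.91582403e-06,  1.41817992e+00]), 'joint_vel': array([-1.23562004e-03, -1.72279868e-03,  9.18592696e-04,  4.99219957e-05,
       -1.95736012e-04,  8.18371649e-05]), 'tau': array([ 3.93357433e-03, -5.56698489e+01,  3.45067942e+01,  1.16850549e-02,
       -2.44687562e-04,  5.63129106e-06]), 'ee_pos': array([ 124.1916761 , -535.53537421,  230.73574647]), 'ee_rot': array([-6.01514255e-04,  9.93518716e-01,  1.13667053e-01,  2.47511188e-05]), 'force': array([0.51116368, 0.43291315, 0.18226893]), 'moment': array([ 0.00485592,  0.0190505 , -0.00591793]), 'gripper_force': 0.0, 'gripper_width': 85.35552618607544} 18.700000000000003
```

View pics/top0.png

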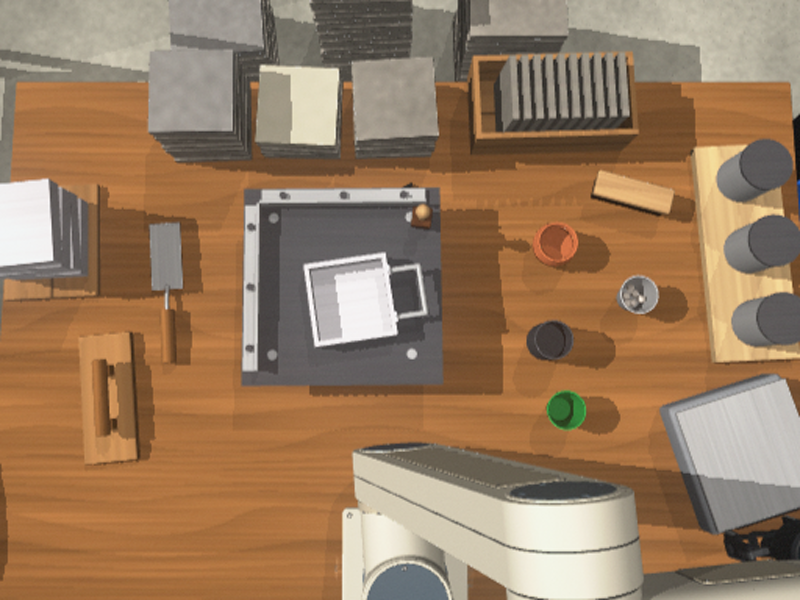

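View pics/side0.png

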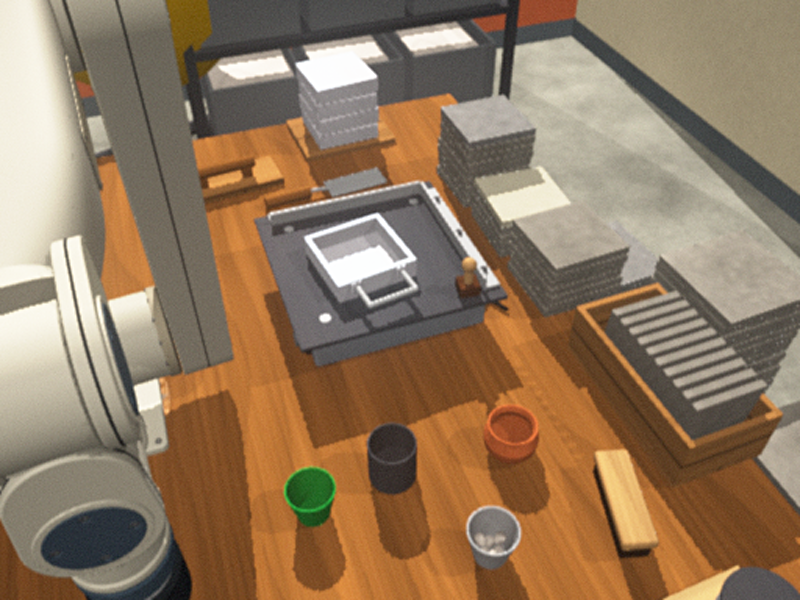

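The top view (800x600) shows these cup candidates:
- Grey flared metal cup with white chips at (638,295).
- Green look-alike at (566,410).
- Dark tin at (550,341).
- Terracotta pot at (556,243).

I choose the metal cup, which is at (493,535) in the side view. The mould is at (350,300) with its handle at (410,290), slightly yawed. The fences run along the top and left edges of the deck. I'll check the cup and mould in one crop.

```bash
cat > h.py <<'E'
from station import env
import cv2, numpy as np
from scipy.spatial.transform import Rotation as R
def ray(n,u,v,z):
    c=env.calibration(n);T=c["world_to_cam"];A=T[:3,:3];t=T[:3,3]
    d=A.T@np.array([(u-c["cx"])/c["fx"],-(v-c["cy"])/c["fy"],-1.]);o=-A.T@t
    return o+d*(z-o[2])/d[2]
def proj(n,p):
    c=env.calibration(n);T=c["world_to_cam"];q=T[:3,:3]@np.array(p,float)+T[:3,3]
    return np.array([c["cx"]+c["fx"]*q[0]/-q[2],c["cy"]-c["fy"]*q[1]/-q[2]])
def crop(n,u0,v0,w,h,s,img=None):
    img=env.grab_frame(n) if img is None else img
    return cv2.resize(img[v0:v0+h,u0:u0+w,::-1],None,fx=s,fy=s,interpolation=cv2.INTER_CUBIC)
E
python3 - <<'E'
from h import *
f=env.grab_frame("top")
a=crop("top",150,112,140,140,4,f); b=crop("top",380,160,56,56,4,f)
g=env.grab_frame("side"); c=crop("side",287,310,56,56,4,g)
o=np.zeros((560,784,3),np.uint8);o[:,:560]=a;o[:224,560:]=b;o[224:448,560:]=c
cv2.imwrite("pics/c1.png",o)
E
```

```text
(no output)
```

View pics/c1.png

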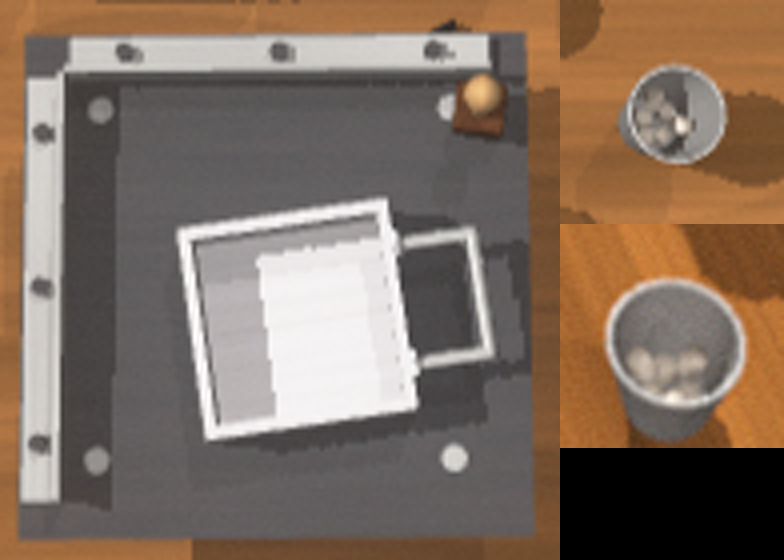

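The crop confirms the metal cup holding white chips: rim centre at crop (677,114), and (676,343) in the side inset. Mould rim corners are at (178,230), (388,198), (416,408) and (208,440), and the handle bar runs from (474,230) to (492,355).

```bash
python3 - <<'E'
from h import *
np.set_printoptions(precision=1,suppress=True)
P=lambda x,y,z:ray("top",150+(x+.5)/4-.5,112+(y+.5)/4-.5,z)
d=np.array([P(24,36,94),P(526,32,94),P(533,540,94),P(18,538,94)])
print("deck",d,d.mean(0),np.linalg.norm(np.diff(d,axis=0),axis=1))
m=np.array([P(178,230,132),P(388,198,132),P(416,408,132),P(208,440,132)])
print("mould",m,m.mean(0),np.linalg.norm(np.diff(m,axis=0),axis=1))
y=(m[0]-m[1]+m[3]-m[2])[:2];print("mould yaw",np.degrees(np.arctan2(-y[0],y[1])))
for q in [(64,75,120),(60,500,120),(490,72,120)]: print("fence in",P(*q))
print("bar",P(474,230,121),P(491,355,121))
print("cup top",ray("top",380+117.5/4-.5,160+114.5/4-.5,62),"side",ray("side",287+116.5/4-.5,310+119.5/4-.5,62))
# tin, pot
print("tin",ray("top",550/1.5625,340/1.5625,78),"pot",ray("top",556/1.5625,243/1.5625,60),"tamper",P(483,95,160))
o=env.get_obs();print(R.from_quat(o["ee_rot"],scalar_first=True).as_matrix())
E
```

```text
deck [[700.5 295.   94. ]
 [703.6 -65.5  94. ]
 [341.4 -67.4  94. ]
 [342.7 290.7  94. ]] [522.  113.2  94. ] [360.5 362.2 358.1]
mould [[553.3 177.9 132. ]
 [575.7  33.5 132. ]
 [430.8  14.3 132. ]
 [409.  155.6 132. ]] [492.2  95.3 132. ] [146.2 146.2 142.9]
mould yaw 8.783250515828408
fence in [665.3 260.9 120. ]
fence in [368.6 257.3 120. ]
fence in [667.6 -38.  120. ]
bar [555.2 -26.2 121. ] [468.  -37.5 121. ]
cup top [ 509.3 -436.1   62. ] side [ 508.5 -437.6   62. ]
tin [ 423.  -265.5   78. ] pot [ 605.5 -285.6   60. ] tamper [641.5 -31.  160. ]
[[ 1.   0.2 -0. ]
 [ 0.2 -1.   0. ]
 [ 0.  -0.  -1. ]]
```

```bash
cat >> h.py <<'E'
np.set_printoptions(precision=4,suppress=True)
def rot(heading,pitch,roll=0):
    "tool z at heading, pitch below horizontal (deg); tool x up at roll 0 ; then roll about tool z"
    h,p=np.radians([heading,pitch]);z=np.array([np.cos(p)*np.cos(h),np.cos(p)*np.sin(h),-np.sin(p)])
    y=np.array([np.sin(h),-np.cos(h),0]);x=np.cross(y,z)
    return R.from_matrix(np.c_[x,y,z])*R.from_euler("z",roll,degrees=True)
def go(p,Rt,p0=None,R0=None):
    o=env.get_obs()
    p0=o["ee_pos"] if p0 is None else p0
    R0=R.from_quat(o["ee_rot"],scalar_first=True) if R0 is None else R0
    dr=(R0.inv()*Rt).as_rotvec()/np.pi
    t=R0.inv().apply(np.array(p)-p0)/120
    print("dr",dr,"t",t,"rows",np.abs(np.linalg.norm(t)*120/50).round(1),(np.linalg.norm(dr)*180/8.59).round(1))
CUP=np.array([509,-437,36.])
E
python3 - <<'E'
from h import *
Rt=rot(-20,30);z=Rt.apply([0,0,1]);hz=np.array([z[0],z[1],0])/np.hypot(*z[:2])
tg=CUP+25*z; print("grasp tcp",tg)
pre=tg-100*hz
go(pre+[0,0,120],Rt)
print(pre)
E
```

```text
grasp tcp [ 529.3449 -444.405    23.5   ]
dr [-0.0963  0.3237  0.1662] t [ 2.7623 -0.4322  0.7291] rows 6.9 7.9
[ 435.3757 -410.2029   23.5   ]
```

Call:
{"name": "arm_command", "arguments": {
  "dr": [
    [0, 0, 0],
    [0, 0, 0],
    [0, 0, 0],
    [0, 0, 0]
  ],
  "translation": [
    [0.4, 0, 0],
    [0.8, 0, 0],
    [1, 0, 0],
    [1, 0, 0]
  ],
  "gripper": [85, 85, 85, 85]
}}

```text
time: 0.6
ee_pos: [243.7, -507.7, 231.0]
ee_rot: [-0.0, 0.993, 0.115, 0.0]
force: [-1.0, 0.9, -0.3]
gripper_width: 84.8
gripper_force: 0.0
```

Call:
{"name": "arm_command", "arguments": {
  "dr": [
    [0, 0, 0],
    [0, 0, 0],
    [0, 0, 0],
    [0, 0, 0]
  ],
  "translation": [
    [0.4, -0.1, 0],
    [0.8, -0.2, 0],
    [1, -0.4, 0],
    [1, -0.4, 0]
  ],
  "gripper": [85, 85, 85, 85]
}}

```text
time: 1.0
ee_pos: [348.5, -432.3, 231.3]
ee_rot: [-0.0, 0.993, 0.115, 0.0]
force: [0.0, 0.2, -0.5]
gripper_width: 85.1
gripper_force: 0.0
```

```bash
python3 - <<'E'
from h import *
Rt=rot(-20,30)
o=env.get_obs();print(o["ee_pos"],o["joints"])
go([435,-410,144],Rt)
E
```

```text
[ 348.5463 -432.2676  231.3466] [-1.0436  0.2682  0.0349  1.3384  0.0005  1.8668]
dr [-0.0969  0.3236  0.1672] t [ 0.7436 -0.0149  0.7281] rows 2.5 7.9
```

Call:
{"name": "arm_command", "arguments": {
  "dr": [
    [-0.012, 0.04, 0.021],
    [-0.024, 0.081, 0.042],
    [-0.036, 0.121, 0.063],
    [-0.048, 0.162, 0.084],
    [-0.06, 0.202, 0.104],
    [-0.073, 0.243, 0.125],
    [-0.085, 0.283, 0.146],
    [-0.097, 0.324, 0.167],
    [-0.097, 0.324, 0.167],
    [-0.097, 0.324, 0.167],
    [-0.097, 0.324, 0.167],
    [-0.097, 0.324, 0.167]
  ],
  "translation": [
    [0.09, 0, 0.09],
    [0.19, 0, 0.18],
    [0.28, 0, 0.27],
    [0.37, 0, 0.36],
    [0.46, 0, 0.46],
    [0.56, 0, 0.55],
    [0.65, 0, 0.64],
    [0.74, 0, 0.73],
    [0.74, 0, 0.73],
    [0.74, 0, 0.73],
    [0.74, 0, 0.73],
    [0.74, 0, 0.73]
  ],
  "gripper": [85, 85, 85, 85, 85, 85, 85, 85, 85, 85, 85, 85]
}}

```text
time: 2.2
ee_pos: [433.0, -415.9, 143.8]
ee_rot: [0.089, 0.852, -0.152, 0.492]
force: [0.3, 0.8, 0.2]
gripper_width: 85.0
gripper_force: 0.0
```

```bash
python3 - <<'E'
from h import *
Rt=rot(-20,30)
o=env.get_obs();print(o["ee_pos"],o["joints"],o["ee_rot"],Rt.as_quat(scalar_first=True))
go([435,-410,24],Rt)
go([529,-444,24],Rt,p0=[435,-410,24],R0=Rt)
E
```

```text
[ 432.9981 -415.9004  143.7732] [-1.2584  0.1608 -0.9537 -0.3648  0.7488  2.5741] [ 0.0889  0.8524 -0.1517  0.4925] [ 0.0868  0.8529 -0.1504  0.4924]
dr [ 0.0016 -0.0003 -0.0001] t [-0.8654 -0.0541  0.497 ] rows 2.4 0.0
dr [0. 0. 0.] t [ 0.4165 -0.0017  0.7214] rows 2.0 0.0
```

Call:
{"name": "arm_command", "arguments": {
  "dr": [
    [0, 0, 0],
    [0, 0, 0],
    [0, 0, 0],
    [0, 0, 0],
    [0, 0, 0]
  ],
  "translation": [
    [-0.29, -0.02, 0.17],
    [-0.58, -0.04, 0.33],
    [-0.87, -0.055, 0.5],
    [-0.87, -0.055, 0.5],
    [-0.87, -0.055, 0.5]
  ],
  "gripper": [85, 85, 85, 85, 85]
}}

```text
time: 2.7
ee_pos: [443.0, -427.5, 30.7]
ee_rot: [0.08, 0.857, -0.149, 0.486]
force: [-0.8, -0.3, -0.0]
gripper_width: 85.0
gripper_force: 0.0
```

```bash
python3 - <<'E'
from h import *
Rt=rot(-20,30)
o=env.get_obs();print(o["ee_pos"],o["joints"])
go([529,-444,24],Rt)
a=crop("side",230,230,200,150,4)
cv2.imwrite("pics/pre.png",a)
E
```

```text
[ 443.046  -427.4584   30.7268] [-1.2461  0.4689 -1.0398 -0.7335  0.7457  2.5644]
dr [-0.0042  0.0052 -0.0005] t [ 0.3221 -0.1074  0.648 ] rows 1.8 0.1
```

View pics/pre.png

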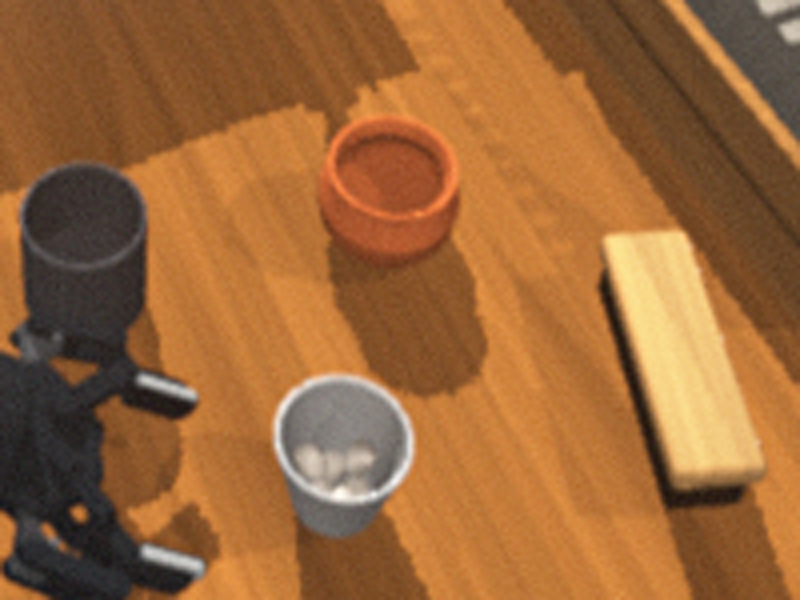

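The cup is at (342,450), upright, with its chips inside. The open fingers are left of it at (165,390) and (170,565), with the path clear. Joint 3 is at its limit, so I'll advance partway and re-check the alignment.

Call:
{"name": "arm_command", "arguments": {
  "dr": [
    [0, 0, 0],
    [0, 0, 0],
    [0, 0, 0]
  ],
  "translation": [
    [0.07, 0, 0.12],
    [0.125, 0, 0.216],
    [0.125, 0, 0.216]
  ],
  "gripper": [85, 85, 85]
}}

```text
time: 3.05
ee_pos: [472.9, -438.0, 33.8]
ee_rot: [0.082, 0.856, -0.146, 0.488]
force: [-0.2, -0.7, -0.1]
gripper_width: 84.7
gripper_force: 0.0
```

```bash
python3 - <<'E'
from h import *
Rt=rot(-20,30)
o=env.get_obs();print(o["ee_pos"],o["joints"])
go([529,-444,24],Rt)
E
```

```text
[ 472.8579 -438.0252   33.8343] [-1.1867  0.4824 -0.9899 -0.74    0.7035  2.6177]
dr [-0.0037  0.0036  0.0012] t [ 0.1628 -0.1075  0.4359] rows 1.1 0.1
```

Call:
{"name": "arm_command", "arguments": {
  "dr": [
    [0, 0, 0],
    [0, 0, 0],
    [0, 0, 0],
    [0, 0, 0]
  ],
  "translation": [
    [-0.03, -0.06, 0.02],
    [-0.03, -0.108, 0.03],
    [-0.03, -0.108, 0.03],
    [-0.03, -0.108, 0.03]
  ],
  "gripper": [85, 85, 85, 85]
}}

```text
time: 3.45
ee_pos: [477.0, -425.2, 26.3]
ee_rot: [0.08, 0.857, -0.148, 0.487]
force: [0.2, 0.6, -0.3]
gripper_width: 85.0
gripper_force: 0.0
```

```bash
python3 - <<'E'
from h import *
Rt=rot(-20,30)
o=env.get_obs();print(o["ee_pos"],o["joints"])
go([529,-444,25],Rt)
E
```

```text
[ 476.9542 -425.1695   26.265 ] [-1.1651  0.4992 -1.0162 -0.7903  0.6868  2.6372]
dr [-0.0041  0.0048  0.    ] t [0.2275 0.0043 0.4013] rows 1.1 0.1
```

Aligned. Advance and close.

Call:
{"name": "arm_command", "arguments": {
  "dr": [
    [0, 0, 0],
    [0, 0, 0],
    [0, 0, 0],
    [0, 0, 0],
    [0, 0, 0],
    [0, 0, 0],
    [0, 0, 0],
    [0, 0, 0],
    [0, 0, 0],
    [0, 0, 0],
    [0, 0, 0],
    [0, 0, 0],
    [0, 0, 0],
    [0, 0, 0]
  ],
  "translation": [
    [0.06, 0, 0.1],
    [0.11, 0, 0.2],
    [0.17, 0, 0.3],
    [0.228, 0.004, 0.4],
    [0.228, 0.004, 0.4],
    [0.228, 0.004, 0.4],
    [0.228, 0.004, 0.4],
    [0.228, 0.004, 0.4],
    [0.228, 0.004, 0.4],
    [0.228, 0.004, 0.4],
    [0.228, 0.004, 0.4],
    [0.228, 0.004, 0.4],
    [0.228, 0.004, 0.4],
    [0.228, 0.004, 0.4]
  ],
  "gripper": [85, 85, 85, 85, 85, 85, 50, 50, 50, 50, 50, 50, 50, 50],
  "force": 40
}}

```text
time: 4.85
ee_pos: [528.9, -444.0, 24.8]
ee_rot: [0.08, 0.857, -0.148, 0.487]
force: [-1.8, 3.1, 4.8]
gripper_width: 64.4
gripper_force: 41.5
```

```bash
python3 - <<'E'
from h import *
o=env.get_obs();print(o["ee_pos"],o["joints"],o["gripper_width"],o["gripper_force"])
# lift 110 world, no rotation
R0=R.from_quat(o["ee_rot"],scalar_first=True)
go(o["ee_pos"]+[0,0,110],R0)
E
```

```text
[ 528.9253 -444.0469   24.8217] [-1.0759  0.5321 -0.9136 -0.7648  0.6188  2.7103] 64.36134278208816 41.527969728485914
dr [0. 0. 0.] t [ 0.787  -0.0063 -0.47  ] rows 2.2 0.0
```

```bash
cat > k.py <<'E'
from h import *
from scipy.optimize import least_squares
J=np.array([[-1.4956,.2591,.0209,1.3337,0,1.418],[-1.0436,.2682,.0349,1.3384,.0005,1.8668],[-1.2584,.1608,-.9537,-.3648,.7488,2.5741],[-1.2461,.4689,-1.0398,-.7335,.7457,2.5644],[-1.1867,.4824,-.9899,-.74,.7035,2.6177],[-1.0759,.5321,-.9136,-.7648,.6188,2.7103]])
P=np.array([[124.2,-535.5,230.7],[348.5,-432.3,231.3],[433,-415.9,143.8],[443.05,-427.46,30.73],[472.86,-438.03,33.83],[528.9,-444.05,24.8]])
def fk(q,c):
    h,l2,l3,d,L,lat,a3=c;f=q[1]-q[2];ph=f+q[3]
    r=l2*np.sin(q[1])+l3*np.cos(f)+a3*np.sin(f)+d*np.cos(ph)
    z=h+l2*np.cos(q[1])-l3*np.sin(f)+a3*np.cos(f)-d*np.sin(ph)
    A=R.from_euler("z",q[0])*R.from_euler("y",ph)*R.from_euler("z",q[4])
    # local: x = tool direction
    return R.from_euler("z",q[0]).apply([r,lat,z])+A.apply([L,0,0]), A*R.from_euler("x",q[5])
s=least_squares(lambda c:(np.array([fk(q,c)[0] for q in J])-P).ravel()*1.0,[200,350,350,50,200,0,0])
C=s.x
o=[[124.2,0]]
E
cat > k2.py <<'E'
from k import *
print(C,np.abs(s.fun).max())
# tool frame rel to fk frame
ob=env.get_obs();Rm=R.from_quat(ob["ee_rot"],scalar_first=True)
M=fk(ob["joints"],C)[1].inv()*Rm
lo=np.array([-3.04,-.91,-1.04,-1.92,-1.52,-3.14])+.03;hi=np.array([3.04,1.82,1.36,1.95,1.45,3.14])-.03
def ik(p,Rt,q0):
    def e(q):
        a,b=fk(q,C);return np.r_[(a-p)/100,((b*M).inv()*Rt).as_rotvec()]
    x=least_squares(e,np.clip(q0,lo+.01,hi-.01),bounds=(lo,hi));return x.x,np.abs(x.fun).max()
if __name__=="__main__":
    Rc=Rm.inv()                       # cup upright in tool
    gp=Rm.apply([0,0,-25.]) ; org=Rm.inv().apply(np.array([509,-437,0])-ob["ee_pos"]) # cup origin in tool
    for head in (20,35,50,65):
     for pit in (0,15,30):
      for roll in (-120,-140,-160):
        Rt=rot(head,pit,roll); ax=(Rt*Rm.inv()).apply([0,0,1]); el=np.degrees(np.arcsin(ax[2]))
        if el>-38: continue
        # lowest lip rel to TCP
        dn=np.array([0,0,-1.])-ax*(-ax[2]);dn/=np.linalg.norm(dn)
        lip=Rt.apply(org)+62*ax+36*dn
        p=np.array([490,95,0])-lip*[1,1,0]-np.r_[25*ax[:2]/np.hypot(*ax[:2]),0]+[0,0,150-lip[2]]
        b=min((ik(p,Rt,[a,.2,-.5,0,g,ob["joints"][5]+np.radians(roll)]) for a in(-.5,.3) for g in (0,1)),key=lambda t:t[1])
        print(head,pit,roll,"el %.0f"%el,"lip",lip.round(0),"tcp",p.round(0),b[0].round(2),"%.3f"%b[1])
E
python3 k2.py
```

```text
[128.3496 584.5779 398.2898 102.7138 294.7393  83.5777  29.5837] 0.06007452675322611
20 0 -140 el -41 lip [-18. -11. -43.] tcp [531.  95. 193.] [-0.52  0.06 -1.01 -0.26  1.07  0.02] 0.488
20 0 -160 el -54 lip [ -9. -11. -41.] tcp [523. 102. 191.] [-0.51  0.05 -1.01 -0.23  1.07 -0.36] 0.466
20 15 -160 el -40 lip [-18.  -8. -37.] tcp [533. 102. 187.] [-0.33 -0.06 -1.01 -0.25  0.68 -0.08] 0.287
35 0 -140 el -41 lip [-15. -15. -43.] tcp [529. 105. 193.] [-0.57  0.24 -1.01 -0.32  1.36 -0.2 ] 0.296
35 0 -160 el -54 lip [ -5. -13. -41.] tcp [520. 110. 191.] [-0.58  0.24 -1.01 -0.25  1.38 -0.62] 0.247
35 15 -160 el -40 lip [-15. -13. -37.] tcp [529. 113. 187.] [-0.47  0.07 -1.01 -0.25  1.05 -0.37] 0.149
50 0 -140 el -41 lip [-10. -19. -43.] tcp [525. 115. 193.] [-0.56  0.29 -1.01 -0.34  1.42 -0.25] 0.129
50 0 -160 el -54 lip [ -2. -14. -41.] tcp [515. 118. 191.] [-0.57  0.27 -1.01 -0.24  1.42 -0.68] 0.141
50 15 -160 el -40 lip [-11. -16. -37.] tcp [523. 123. 187.] [-0.51  0.18 -1.   -0.21  1.25 -0.59] 0.000
65 0 -140 el -41 lip [ -5. -21. -43.] tcp [519. 123. 193.] [-0.55  0.72 -0.57  1.85  1.42 -2.44] 0.029
65 0 -160 el -54 lip [  2. -14. -41.] tcp [509. 123. 191.] [-0.56  0.72 -0.6   1.82  1.42 -2.79] 0.023
65 15 -160 el -40 lip [ -7. -18. -37.] tcp [515. 130. 187.] [-0.52  0.34 -0.66  0.86  1.3  -1.52] 0.000
```

Call:
{"name": "arm_command", "arguments": {
  "dr": [
    [0, 0, 0],
    [0, 0, 0],
    [0, 0, 0],
    [0, 0, 0],
    [0, 0, 0],
    [0, 0, 0]
  ],
  "translation": [
    [0.13, 0, -0.08],
    [0.3, 0, -0.18],
    [0.5, 0, -0.3],
    [0.7, 0, -0.42],
    [0.79, 0, -0.47],
    [0.79, 0, -0.47]
  ],
  "gripper": [50, 50, 50, 50, 50, 50]
}}

```text
time: 5.45
ee_pos: [528.9, -445.6, 136.8]
ee_rot: [0.081, 0.857, -0.148, 0.487]
force: [-0.3, 0.1, -2.3]
gripper_width: 64.0
gripper_force: 43.2
```

```bash
cat > plan.py <<'E'
from k2 import *
from scipy.spatial.transform import Slerp
G=rot(-20,30); org=G.inv().apply(np.array([509,-437,0])-np.array([528.9,-444,24.8]))
def pour(head,pit,roll,xy,zlip,back=25):
    Rt=rot(head,pit,roll);ax=(Rt*G.inv()).apply([0,0,1])
    dn=np.array([0,0,-1.])+ax*ax[2];dn/=np.linalg.norm(dn)
    lip=Rt.apply(org)+62*ax+36*dn
    p=np.array([*xy,zlip])-lip-np.r_[back*ax[:2]/np.hypot(*ax[:2]),0]
    return p,Rt,np.degrees(np.arcsin(ax[2])),ax
E
python3 - <<'E'
from plan import *
q=ob["joints"];p0=ob["ee_pos"];R0=Rm
W=[("up",np.array([529,-420,250]),rot(-20,30)),("mid",np.array([560,-200,255]),rot(20,30)),("B",np.array([525,90,255]),rot(65,15))]
W+=[(f"r{r}",)+pour(65,15,r,(492,95),z)[:2] for r,z in((-60,190),(-100,165),(-130,150),(-160,150))]
for n,p,Rt in W:
    S=Slerp([0,1],R.concatenate([R0,Rt]));bad=0
    for f in np.linspace(.1,1,10):
        q,e=ik(p0+f*(p-p0),S(f),q);bad=max(bad,e)
    print(n,p.round(0),q.round(2),"err %.3f"%bad);p0,R0=p,Rt
print(pour(65,15,-60,(492,95),190)[2],pour(65,15,-100,(492,95),190)[2],pour(65,15,-130,(492,95),190)[2:],pour(65,15,-160,(492,95),190)[2:])
go(W[0][1],W[0][2]); go(W[1][1],W[1][2],W[0][1],W[0][2]); go(W[2][1],W[2][2],W[1][1],W[1][2])
E
```

```text
[128.3496 584.5779 398.2898 102.7138 294.7393  83.5777  29.5837] 0.06007452675322611
up [ 529 -420  250] [-1.05  0.07 -0.69 -0.11  0.59  2.75] err 0.000
mid [ 560 -200  255] [-0.93  0.07 -0.58  0.45  0.98  2.12] err 0.000
B [525  90 255] [-0.59  0.31 -0.48  1.28  1.27  1.04] err 0.000
r-60 [567. 118. 200.] [-0.48  0.37 -0.54  0.83  1.3   0.34] err 0.000
r-100 [551. 122. 195.] [-0.49  0.36 -0.58  0.84  1.3  -0.39] err 0.000
r-130 [534. 127. 187.] [-0.5   0.35 -0.62  0.83  1.3  -0.95] err 0.000
r-160 [517. 130. 187.] [-0.51  0.34 -0.65  0.86  1.3  -1.52] err 0.000
33.20715236259786 -0.9081766598290222 (np.float64(-24.097635743684965), array([-0.8663, -0.2879, -0.4083])) (np.float64(-41.04553947223491), array([-0.5616, -0.5034, -0.6567]))
dr [-0.0034  0.0043  0.0003] t [ 0.7737 -0.2061 -0.5424] rows 2.3 0.1
dr [ 0.1925  0.     -0.1111] t [-0.1561 -1.8111 -0.3536] rows 4.4 4.7
dr [ 0.2316  0.079  -0.0959] t [ 0.2762 -2.3707  0.4785] rows 5.8 5.5
```

Call:
{"name": "arm_command", "arguments": {
  "dr": [
    [0, 0, 0],
    [0, 0, 0],
    [0, 0, 0],
    [0, 0, 0],
    [0, 0, 0]
  ],
  "translation": [
    [0.2, -0.05, -0.14],
    [0.4, -0.1, -0.28],
    [0.6, -0.15, -0.41],
    [0.77, -0.2, -0.54],
    [0.77, -0.2, -0.54]
  ],
  "gripper": [50, 50, 50, 50, 50]
}}

```text
time: 5.95
ee_pos: [529.2, -420.5, 250.1]
ee_rot: [0.081, 0.857, -0.147, 0.488]
force: [1.4, -0.2, -2.6]
gripper_width: 64.3
gripper_force: 43.8
```

Call:
{"name": "arm_command", "arguments": {
  "dr": [
    [0.03, 0, -0.02],
    [0.06, 0, -0.035],
    [0.1, 0, -0.055],
    [0.1, 0, -0.055],
    [0.1, 0, -0.055]
  ],
  "translation": [
    [-0.03, -0.3, -0.06],
    [-0.06, -0.6, -0.12],
    [-0.09, -0.9, -0.18],
    [-0.09, -0.9, -0.18],
    [-0.09, -0.9, -0.18]
  ],
  "gripper": [50, 50, 50, 50, 50]
}}

```text
time: 6.45
ee_pos: [541.8, -311.3, 248.0]
ee_rot: [-0.013, 0.869, 0.002, 0.494]
force: [0.6, 0.3, -2.1]
gripper_width: 64.2
gripper_force: 43.8
```

```bash
python3 - <<'E'
from h import *
o=env.get_obs();print(o["ee_pos"],o["joints"],o["gripper_width"])
a=(np.array([560,-200,255]),rot(20,30));m=(np.array([545,-90,255]),rot(38,25));b=(np.array([525,20,255]),rot(65,15))
go(*a);go(*m,*a);go(*b,*m)
E
```

```text
[ 541.7848 -311.2847  248.0405] [-1.0309  0.0564 -0.644   0.1824  0.8484  2.4264] 64.17809584153416
dr [ 0.0878  0.0029 -0.0591] t [ 0.1188 -0.9256  0.1245] rows 2.3 2.2
dr [ 0.0887  0.0275 -0.0462] t [ 0.098  -0.9041  0.1698] rows 2.2 2.2
dr [ 0.1411  0.0545 -0.0514] t [ 0.183  -0.825   0.3925] rows 2.2 3.3
```

Call:
{"name": "arm_command", "arguments": {
  "dr": [
    [0.03, 0, -0.02],
    [0.06, 0, -0.04],
    [0.088, 0.003, -0.06],
    [0.088, 0.003, -0.06],
    [0.088, 0.003, -0.06]
  ],
  "translation": [
    [0.04, -0.3, 0.04],
    [0.08, -0.6, 0.08],
    [0.12, -0.93, 0.125],
    [0.12, -0.93, 0.125],
    [0.12, -0.93, 0.125]
  ],
  "gripper": [50, 50, 50, 50, 50]
}}

```text
time: 6.95
ee_pos: [560.2, -199.2, 255.8]
ee_rot: [-0.086, 0.853, 0.153, 0.493]
force: [0.9, -0.2, -3.1]
gripper_width: 64.2
gripper_force: 43.9
```

Call:
{"name": "arm_command", "arguments": {
  "dr": [
    [0.03, 0.01, -0.015],
    [0.06, 0.02, -0.03],
    [0.089, 0.027, -0.046],
    [0.089, 0.027, -0.046],
    [0.089, 0.027, -0.046]
  ],
  "translation": [
    [0.03, -0.3, 0.06],
    [0.06, -0.6, 0.11],
    [0.1, -0.9, 0.17],
    [0.1, -0.9, 0.17],
    [0.1, -0.9, 0.17]
  ],
  "gripper": [50, 50, 50, 50, 50]
}}

```text
time: 7.45
ee_pos: [545.0, -90.1, 255.9]
ee_rot: [-0.174, 0.798, 0.277, 0.507]
force: [-0.3, -1.6, -2.7]
gripper_width: 64.8
gripper_force: 44.0
```

Call:
{"name": "arm_command", "arguments": {
  "dr": [
    [0.035, 0.014, -0.013],
    [0.07, 0.028, -0.026],
    [0.106, 0.042, -0.039],
    [0.141, 0.055, -0.051],
    [0.141, 0.055, -0.051],
    [0.141, 0.055, -0.051]
  ],
  "translation": [
    [0.05, -0.2, 0.1],
    [0.1, -0.4, 0.2],
    [0.14, -0.6, 0.3],
    [0.18, -0.82, 0.39],
    [0.18, -0.82, 0.39],
    [0.18, -0.82, 0.39]
  ],
  "gripper": [50, 50, 50, 50, 50, 50]
}}

```text
time: 8.05
ee_pos: [524.8, 19.4, 254.5]
ee_rot: [-0.328, 0.669, 0.428, 0.512]
force: [0.3, -0.9, -2.0]
gripper_width: 64.6
gripper_force: 43.9
```

```bash
python3 - <<'E'
from plan import *
print(ob["ee_pos"],ob["joints"],ob["gripper_width"])
w=[(ob["ee_pos"],Rm)]+[pour(65,15,r,(492,95),z)[:2] for r,z in((-60,190),(-100,165),(-130,152),(-160,150))]
for a,b in zip(w,w[1:]): go(*b,*a)
E
```

```text
[128.3496 584.5779 398.2898 102.7138 294.7393  83.5777  29.5837] 0.06007452675322611
[524.7566  19.4217 254.5486] [-0.7108  0.412  -0.3732  1.5808  1.1891  0.7383] 64.64017048354425
dr [-0.0016 -0.0002 -0.333 ] t [-0.2064 -0.0199  0.9815] rows 2.4 7.0
dr [-0.      0.     -0.2222] t [ 0.0953 -0.1102 -0.0157] rows 0.4 4.7
dr [ 0.      0.     -0.1667] t [ 0.1575 -0.0301 -0.0109] rows 0.4 3.5
dr [-0.      0.     -0.1667] t [ 0.1156  0.0706 -0.0303] rows 0.3 3.5
```

Call:
{"name": "arm_command", "arguments": {
  "dr": [
    [0, 0, -0.04],
    [0, 0, -0.08],
    [0, 0, -0.13],
    [0, 0, -0.17],
    [0, 0, -0.21],
    [0, 0, -0.25],
    [0, 0, -0.29],
    [0, 0, -0.333],
    [0, 0, -0.333],
    [0, 0, -0.333]
  ],
  "translation": [
    [-0.03, 0, 0.15],
    [-0.06, 0, 0.3],
    [-0.1, 0, 0.45],
    [-0.14, -0.01, 0.6],
    [-0.17, -0.01, 0.75],
    [-0.2, -0.02, 0.9],
    [-0.206, -0.02, 0.98],
    [-0.206, -0.02, 0.98],
    [-0.206, -0.02, 0.98],
    [-0.206, -0.02, 0.98]
  ],
  "gripper": [50, 50, 50, 50, 50, 50, 50, 50, 50, 50]
}}

```text
time: 9.05
ee_pos: [567.3, 117.5, 202.1]
ee_rot: [-0.028, 0.367, 0.704, 0.607]
force: [0.6, 0.3, -1.6]
gripper_width: 63.9
gripper_force: 44.0
```

Call:
{"name": "arm_command", "arguments": {
  "dr": [
    [0, 0, -0.03],
    [0, 0, -0.06],
    [0, 0, -0.09],
    [0, 0, -0.12],
    [0, 0, -0.15],
    [0, 0, -0.18],
    [0, 0, -0.2],
    [0, 0, -0.222],
    [0, 0, -0.222]
  ],
  "translation": [
    [0.01, -0.02, 0],
    [0.03, -0.03, 0],
    [0.04, -0.05, -0.01],
    [0.05, -0.06, -0.01],
    [0.07, -0.08, -0.01],
    [0.08, -0.1, -0.015],
    [0.09, -0.11, -0.016],
    [0.095, -0.11, -0.016],
    [0.095, -0.11, -0.016]
  ],
  "gripper": [50, 50, 50, 50, 50, 50, 50, 50, 50]
}}

```text
time: 9.95
ee_pos: [550.9, 121.5, 196.8]
ee_rot: [0.182, 0.103, 0.787, 0.58]
force: [0.1, 0.2, -2.3]
gripper_width: 64.0
gripper_force: 43.9
```

Call:
{"name": "arm_command", "arguments": {
  "dr": [
    [0, 0, -0.025],
    [0, 0, -0.05],
    [0, 0, -0.075],
    [0, 0, -0.1],
    [0, 0, -0.125],
    [0, 0, -0.15],
    [0, 0, -0.167],
    [0, 0, -0.167],
    [0, 0, -0.167]
  ],
  "translation": [
    [0.02, 0, 0],
    [0.05, -0.01, 0],
    [0.07, -0.015, -0.005],
    [0.1, -0.02, -0.01],
    [0.12, -0.025, -0.01],
    [0.14, -0.03, -0.01],
    [0.157, -0.03, -0.01],
    [0.157, -0.03, -0.01],
    [0.157, -0.03, -0.01]
  ],
  "gripper": [50, 50, 50, 50, 50, 50, 50, 50, 50]
}}

```text
time: 10.85
ee_pos: [533.4, 126.7, 190.5]
ee_rot: [0.325, -0.104, 0.787, 0.514]
force: [-0.2, -0.0, -1.1]
gripper_width: 64.6
gripper_force: 43.9
```

Call:
{"name": "arm_command", "arguments": {
  "dr": [
    [0, 0, -0.03],
    [0, 0, -0.06],
    [0, 0, -0.09],
    [0, 0, -0.12],
    [0, 0, -0.15],
    [0, 0, -0.167],
    [0, 0, -0.167],
    [0, 0, -0.167],
    [0, 0, -0.167],
    [0, 0, -0.167],
    [0, 0, -0.167]
  ],
  "translation": [
    [0.02, 0.015, -0.005],
    [0.04, 0.03, -0.01],
    [0.06, 0.04, -0.015],
    [0.08, 0.05, -0.02],
    [0.1, 0.06, -0.03],
    [0.116, 0.07, -0.03],
    [0.116, 0.07, -0.03],
    [0.116, 0.07, -0.03],
    [0.116, 0.07, -0.03],
    [0.116, 0.07, -0.03],
    [0.116, 0.07, -0.03]
  ],
  "gripper": [50, 50, 50, 50, 50, 50, 50, 50, 50, 50, 50]
}}

```text
time: 11.95
ee_pos: [516.9, 130.0, 188.9]
ee_rot: [0.448, -0.306, 0.733, 0.411]
force: [-0.0, 0.2, -2.1]
gripper_width: 64.0
gripper_force: 43.8
```

```bash
python3 - <<'E'
from h import *
o=env.get_obs();print(o["ee_pos"],o["joints"],o["gripper_width"])
a=crop("side",150,100,130,120,5);b=crop("top",170,130,100,120,5)[:, :]
b=cv2.resize(b,None,fx=.3,fy=.3) if 0 else b
cv2.imwrite("pics/pour.png",cv2.resize(np.hstack([a,b]),(800,417)))
E
```

```text
[516.8849 130.0036 188.8591] [-0.5137  0.339  -0.6469  0.8772  1.2956 -1.5264] 63.96266383123077
```

View pics/pour.png

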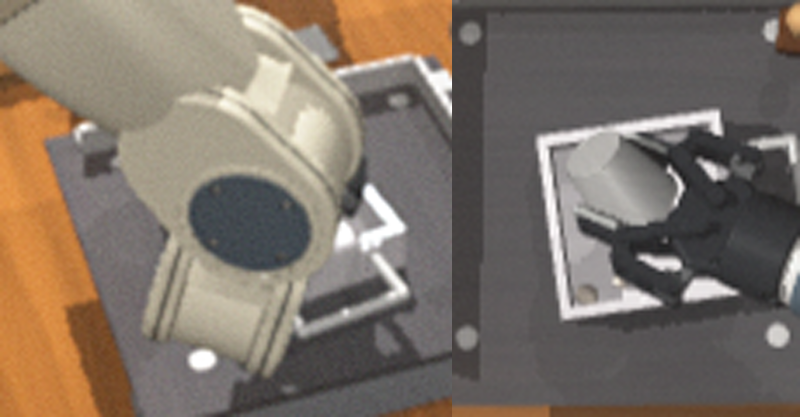

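The cup is inverted over the mould, with one chip visible at (585,293). I'll raise it, roll it back and check the mould and cup while passing.

```bash
python3 - <<'E'
from plan import *
w=[(ob["ee_pos"],Rm),(np.array([517,100,255]),rot(65,15,-160)),(np.array([525,20,260]),rot(65,15,-80)),(np.array([525,-20,260]),rot(65,15,0))]
q=ob["joints"]
for a,b in zip(w,w[1:]):
    go(*b,*a); q,e=ik(*b,q);print(q,e)
E
```

```text
[128.3496 584.5779 398.2898 102.7138 294.7393  83.5777  29.5837] 0.06007452675322611
dr [ 0.001  -0.0008  0.001 ] t [-0.4809  0.0612 -0.3623] rows 1.5 0.0
[-0.5761  0.2916 -0.5108  1.2478  1.2748 -1.7196] 1.8138734958483838e-12
dr [-0.      0.      0.4444] t [-0.0148 -0.3588 -0.5672] rows 1.6 9.3
[-0.7106  0.4037 -0.3708  1.5871  1.1939 -0.6527] 1.0382834314537346e-09
dr [-0.     -0.      0.4444] t [-0.1523 -0.0525 -0.2918] rows 0.8 9.3
[-0.773   0.4512 -0.3104  1.6986  1.1474  0.6367] 1.1651790643441015e-13
```

Call:
{"name": "arm_command", "arguments": {
  "dr": [
    [0, 0, 0],
    [0, 0, 0],
    [0, 0, 0],
    [0, 0, 0]
  ],
  "translation": [
    [-0.16, 0.02, -0.12],
    [-0.32, 0.04, -0.24],
    [-0.48, 0.06, -0.36],
    [-0.48, 0.06, -0.36]
  ],
  "gripper": [50, 50, 50, 50]
}}

```text
time: 12.45
ee_pos: [518.1, 99.0, 256.6]
ee_rot: [0.449, -0.306, 0.732, 0.41]
force: [0.4, -0.8, -2.0]
gripper_width: 64.5
gripper_force: 43.8
```

Call:
{"name": "arm_command", "arguments": {
  "dr": [
    [0, 0, 0.045],
    [0, 0, 0.09],
    [0, 0, 0.135],
    [0, 0, 0.18],
    [0, 0, 0.225],
    [0, 0, 0.27],
    [0, 0, 0.315],
    [0, 0, 0.36],
    [0, 0, 0.405],
    [0, 0, 0.444],
    [0, 0, 0.444],
    [0, 0, 0.444]
  ],
  "translation": [
    [0, -0.04, -0.06],
    [0, -0.08, -0.12],
    [0, -0.12, -0.18],
    [-0.01, -0.16, -0.24],
    [-0.01, -0.2, -0.3],
    [-0.01, -0.24, -0.36],
    [-0.01, -0.28, -0.42],
    [-0.015, -0.32, -0.5],
    [-0.015, -0.36, -0.56],
    [-0.015, -0.36, -0.57],
    [-0.015, -0.36, -0.57],
    [-0.015, -0.36, -0.57]
  ],
  "gripper": [50, 50, 50, 50, 50, 50, 50, 50, 50, 50, 50, 50]
}}

```text
time: 13.65
ee_pos: [525.4, 20.2, 259.5]
ee_rot: [0.08, 0.235, 0.758, 0.603]
force: [0.4, 0.7, -2.4]
gripper_width: 64.3
gripper_force: 44.0
```

Call:
{"name": "arm_command", "arguments": {
  "dr": [
    [0, 0, 0.045],
    [0, 0, 0.09],
    [0, 0, 0.135],
    [0, 0, 0.18],
    [0, 0, 0.225],
    [0, 0, 0.27],
    [0, 0, 0.315],
    [0, 0, 0.36],
    [0, 0, 0.405],
    [0, 0, 0.444],
    [0, 0, 0.444],
    [0, 0, 0.444]
  ],
  "translation": [
    [-0.02, -0.01, -0.03],
    [-0.04, -0.01, -0.06],
    [-0.06, -0.02, -0.09],
    [-0.08, -0.02, -0.12],
    [-0.1, -0.03, -0.15],
    [-0.12, -0.03, -0.18],
    [-0.13, -0.04, -0.21],
    [-0.14, -0.04, -0.24],
    [-0.15, -0.05, -0.27],
    [-0.15, -0.05, -0.29],
    [-0.15, -0.05, -0.29],
    [-0.15, -0.05, -0.29]
  ],
  "gripper": [50, 50, 50, 50, 50, 50, 50, 50, 50, 50, 50, 50]
}}

```text
time: 14.85
ee_pos: [525.6, -19.5, 260.3]
ee_rot: [-0.325, 0.666, 0.431, 0.514]
force: [0.2, 0.8, -1.3]
gripper_width: 64.2
gripper_force: 43.9
```

```bash
python3 - <<'E'
from h import *
o=env.get_obs();print(o["ee_pos"],o["joints"],o["gripper_width"])
b=crop("top",150,112,160,120,5)
cv2.imwrite("pics/after.png",b)
a=(np.array([545,-130,255]),rot(38,25));w=[(o["ee_pos"],R.from_quat(o["ee_rot"],scalar_first=True)),a,(np.array([560,-240,255]),rot(20,30)),(np.array([540,-340,250]),rot(0,30)),(np.array([529,-444,200]),rot(-20,30))]
for s,t in zip(w,w[1:]): go(*t,*s)
E
```

```text
[525.5838 -19.472  260.2572] [-0.7704  0.4521 -0.3065  1.7008  1.1455  0.6267] 64.18141185269289
dr [-0.142  -0.0548  0.0551] t [-0.2478  0.5303 -0.7307] rows 2.2 3.4
dr [-0.0887 -0.0275  0.0462] t [-0.1969  0.7993 -0.4222] rows 2.2 2.2
dr [-0.0962 -0.      0.0556] t [-0.2569  0.7261 -0.3616] rows 2.0 2.3
dr [-0.0962  0.      0.0556] t [-0.4067  0.8667  0.1289] rows 2.3 2.3
```

View pics/after.png

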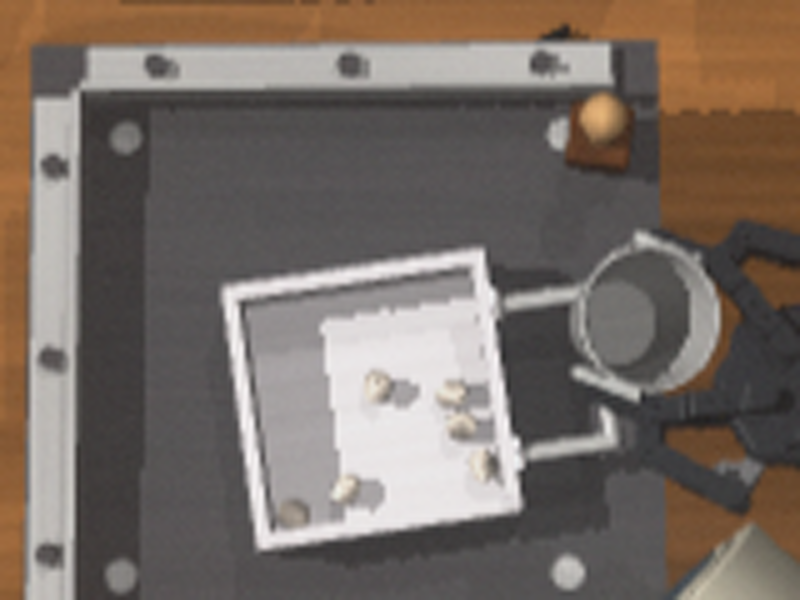

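All six chips lie in the mould: (378,386), (452,392), (460,426), (485,465), (345,488), (293,513). The cup at (645,315) is empty and the mould hasn't moved. I'll take the cup back to its spot.

Call:
{"name": "arm_command", "arguments": {
  "dr": [
    [-0.036, -0.014, 0.014],
    [-0.07, -0.027, 0.028],
    [-0.106, -0.04, 0.04],
    [-0.142, -0.055, 0.055],
    [-0.142, -0.055, 0.055]
  ],
  "translation": [
    [-0.06, 0.13, -0.18],
    [-0.12, 0.26, -0.36],
    [-0.19, 0.4, -0.55],
    [-0.25, 0.53, -0.73],
    [-0.25, 0.53, -0.73]
  ],
  "gripper": [50, 50, 50, 50, 50]
}}

```text
time: 15.4
ee_pos: [544.6, -131.1, 255.6]
ee_rot: [-0.172, 0.799, 0.274, 0.507]
force: [-0.7, 0.7, -0.6]
gripper_width: 64.2
gripper_force: 43.9
```

Call:
{"name": "arm_command", "arguments": {
  "dr": [
    [-0.03, -0.009, 0.015],
    [-0.06, -0.018, 0.03],
    [-0.089, -0.027, 0.046],
    [-0.089, -0.027, 0.046]
  ],
  "translation": [
    [-0.07, 0.27, -0.14],
    [-0.13, 0.54, -0.28],
    [-0.2, 0.8, -0.42],
    [-0.2, 0.8, -0.42]
  ],
  "gripper": [50, 50, 50, 50]
}}

```text
time: 15.8
ee_pos: [559.9, -242.1, 254.8]
ee_rot: [-0.084, 0.854, 0.15, 0.492]
force: [0.5, 1.4, -1.8]
gripper_width: 64.2
gripper_force: 44.0
```

Call:
{"name": "arm_command", "arguments": {
  "dr": [
    [-0.03, 0, 0.018],
    [-0.06, 0, 0.036],
    [-0.096, 0, 0.056],
    [-0.096, 0, 0.056]
  ],
  "translation": [
    [-0.08, 0.24, -0.12],
    [-0.16, 0.48, -0.24],
    [-0.26, 0.73, -0.36],
    [-0.26, 0.73, -0.36]
  ],
  "gripper": [50, 50, 50, 50]
}}

```text
time: 16.2
ee_pos: [538.9, -340.9, 247.5]
ee_rot: [0.0, 0.867, -0.002, 0.498]
force: [-0.8, 1.8, -2.0]
gripper_width: 64.4
gripper_force: 43.9
```

Call:
{"name": "arm_command", "arguments": {
  "dr": [
    [-0.03, 0, 0.018],
    [-0.06, 0, 0.036],
    [-0.096, 0, 0.056],
    [-0.096, 0, 0.056],
    [-0.096, 0, 0.056]
  ],
  "translation": [
    [-0.13, 0.28, 0.04],
    [-0.26, 0.56, 0.08],
    [-0.4, 0.87, 0.13],
    [-0.4, 0.87, 0.13],
    [-0.4, 0.87, 0.13]
  ],
  "gripper": [50, 50, 50, 50, 50]
}}

```text
time: 16.7
ee_pos: [529.3, -443.0, 197.3]
ee_rot: [0.084, 0.855, -0.15, 0.49]
force: [0.0, -0.1, -0.7]
gripper_width: 64.0
gripper_force: 44.0
```

```bash
python3 - <<'E'
from h import *
o=env.get_obs();print(o["ee_pos"],o["joints"],o["gripper_width"])
Rt=R.from_quat([.08,.857,-.148,.487],scalar_first=True)
go([529,-444,95],Rt)
go([529,-444,25],Rt,[529,-444,95],Rt)
E
```

```text
[ 529.3217 -443.0214  197.2693] [-1.0722  0.1749 -0.7269 -0.2351  0.6124  2.7213] 64.03995859759871
dr [ 0.0024 -0.0025 -0.0003] t [-0.7349  0.0119  0.4314] rows 2.0 0.1
dr [0. 0. 0.] t [-0.5008  0.0041  0.2991] rows 1.4 0.0
```

Call:
{"name": "arm_command", "arguments": {
  "dr": [
    [0, 0, 0],
    [0.001, -0.001, 0],
    [0.002, -0.0025, 0],
    [0.002, -0.0025, 0],
    [0.002, -0.0025, 0]
  ],
  "translation": [
    [-0.24, 0, 0.14],
    [-0.48, 0.005, 0.29],
    [-0.73, 0.012, 0.43],
    [-0.73, 0.012, 0.43],
    [-0.73, 0.012, 0.43]
  ],
  "gripper": [50, 50, 50, 50, 50]
}}

```text
time: 17.2
ee_pos: [529.4, -445.6, 97.4]
ee_rot: [0.081, 0.856, -0.15, 0.488]
force: [-0.7, 0.1, -0.5]
gripper_width: 63.9
gripper_force: 44.0
```

Call:
{"name": "arm_command", "arguments": {
  "dr": [
    [0, 0, 0],
    [0, 0, 0],
    [0, 0, 0],
    [0, 0, 0],
    [0, 0, 0],
    [0, 0, 0],
    [0, 0, 0],
    [0, 0, 0]
  ],
  "translation": [
    [-0.12, 0, 0.07],
    [-0.24, 0, 0.14],
    [-0.34, 0, 0.2],
    [-0.4, 0, 0.24],
    [-0.44, 0, 0.26],
    [-0.47, 0, 0.28],
    [-0.495, 0.004, 0.295],
    [-0.495, 0.004, 0.295]
  ],
  "gripper": [50, 50, 50, 50, 50, 50, 50, 50]
}}

```text
time: 18.0
ee_pos: [529.1, -446.3, 27.9]
ee_rot: [0.082, 0.856, -0.151, 0.488]
force: [0.9, -0.4, -1.4]
gripper_width: 64.1
gripper_force: 44.0
```

Call:
{"name": "arm_command", "arguments": {
  "dr": [
    [0, 0, 0],
    [0, 0, 0],
    [0, 0, 0],
    [0, 0, 0]
  ],
  "translation": [
    [-0.01, 0, 0.006],
    [-0.018, 0, 0.01],
    [-0.022, 0, 0.0125],
    [-0.022, 0, 0.0125]
  ],
  "gripper": [50, 50, 50, 50]
}}

```text
time: 18.4
ee_pos: [529.1, -446.2, 25.0]
ee_rot: [0.082, 0.856, -0.151, 0.488]
force: [0.2, 0.8, 0.4]
gripper_width: 64.0
gripper_force: 43.9
```

Call:
{"name": "arm_command", "arguments": {
  "dr": [
    [0, 0, 0],
    [0, 0, 0],
    [0, 0, 0]
  ],
  "translation": [
    [-0.005, 0, 0.003],
    [-0.007, 0, 0.004],
    [-0.007, 0, 0.004]
  ],
  "gripper": [50, 50, 50]
}}

```text
time: 18.7
ee_pos: [529.4, -446.3, 24.9]
ee_rot: [0.083, 0.855, -0.15, 0.489]
force: [-1.7, 2.7, 5.2]
gripper_width: 64.1
gripper_force: 43.4
```

Call:
{"name": "arm_command", "arguments": {
  "dr": [
    [0, 0, 0],
    [0, 0, 0],
    [0, 0, 0],
    [0, 0, 0],
    [0, 0, 0],
    [0, 0, 0],
    [0, 0, 0],
    [0, 0, 0],
    [0, 0, 0],
    [0, 0, 0],
    [0, 0, 0],
    [0, 0, 0]
  ],
  "translation": [
    [0, 0, 0],
    [0, 0, 0],
    [0, 0, 0],
    [0, 0, 0],
    [0, 0, 0],
    [0, 0, 0],
    [-0.04, 0, -0.09],
    [-0.1, 0, -0.18],
    [-0.16, 0, -0.29],
    [-0.22, 0, -0.4],
    [-0.28, 0, -0.49],
    [-0.28, 0, -0.49]
  ],
  "gripper": [72, 78, 85, 85, 85, 85, 85, 85, 85, 85, 85, 85]
}}

```text
time: 19.9
ee_pos: [464.1, -424.4, 25.5]
ee_rot: [0.083, 0.855, -0.151, 0.488]
force: [-0.2, -0.2, -0.3]
gripper_width: 85.5
gripper_force: 0.0
```

```bash
python3 - <<'E'
from plan import *
print(ob["ee_pos"],ob["joints"],ob["gripper_width"],ob["force"])
def down(yaw): # tool y along mould -y
    c,s_=np.cos(np.radians(yaw)),np.sin(np.radians(yaw));return R.from_matrix(np.c_[[c,s_,0],[s_,-c,0],[0,0,-1]])
w=[(ob["ee_pos"],Rm),(np.array([440,-405,120]),rot(-20,45)),(np.array([450,-380,230]),rot(-20,60)),(np.array([470,-280,240]),down(0)),(np.array([511,-170,230]),down(8.8)),(np.array([511.5,-60,190]),down(8.8))]
q=ob["joints"]
for a,b in zip(w,w[1:]):
    go(*b,*a); q,e=ik(*b,q);print(q,e)
cv2.imwrite("pics/cupback.png",crop("side",230,230,200,150,3))
E
```

```text
[128.3496 584.5779 398.2898 102.7138 294.7393  83.5777  29.5837] 0.06007452675322611
[ 464.0673 -424.4112   25.528 ] [-1.1908  0.5    -1.0411 -0.8118  0.7003  2.6254] 85.50093361957114 [-0.2389 -0.1531 -0.3101]
dr [-0.0015 -0.0798 -0.001 ] t [ 0.5529 -0.088  -0.6105] rows 2.0 1.7
[-1.1427  0.1323 -0.7741  0.0529  0.5283  2.5183] 5.400124791776761e-14
dr [ 0.     -0.0833  0.    ] t [ 0.6532 -0.2243 -0.6432] rows 2.3 1.7
[-0.9989  0.0454 -0.3702  0.7243  0.3074  2.5595] 5.71836277982185e-10
dr [ 0.0291 -0.165  -0.1086] t [-0.0695 -0.8401 -0.1364] rows 2.0 4.2
[-0.6907  0.2513  0.0337  1.3532  0.      2.4509] 2.8907432003677513e-11
dr [ 0.      0.     -0.0489] t [ 0.3417 -0.9167  0.0833] rows 2.4 1.0
[-0.477   0.2394 -0.0079  1.3235 -0.      2.511 ] 4.9112516885410475e-14
dr [0. 0. 0.] t [ 0.1444 -0.9052  0.3333] rows 2.3 0.0
[-0.2798  0.2152 -0.1432  1.2124 -0.      2.7082] 5.436871587915633e-11
```

View pics/cupback.png

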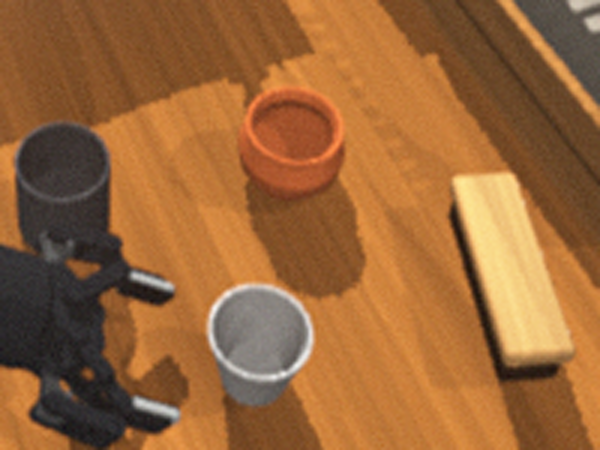

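The cup stands upright and empty at (260,335). Next is the handle. I'll use the half-turned wrist so joint 6 stays away from its limit.

Call:
{"name": "arm_command", "arguments": {
  "dr": [
    [0, -0.03, 0],
    [-0.001, -0.06, 0],
    [-0.0015, -0.08, -0.001],
    [-0.0015, -0.08, -0.001]
  ],
  "translation": [
    [0.18, -0.03, -0.2],
    [0.37, -0.06, -0.4],
    [0.55, -0.09, -0.61],
    [0.55, -0.09, -0.61]
  ],
  "gripper": [85, 85, 85, 85]
}}

```text
time: 20.35
ee_pos: [440.7, -402.8, 119.5]
ee_rot: [0.065, 0.911, -0.16, 0.375]
force: [0.7, -0.7, -1.2]
gripper_width: 85.2
gripper_force: 0.0
```

Call:
{"name": "arm_command", "arguments": {
  "dr": [
    [0, -0.03, 0],
    [0, -0.06, 0],
    [0, -0.083, 0],
    [0, -0.083, 0]
  ],
  "translation": [
    [0.22, -0.07, -0.21],
    [0.44, -0.15, -0.43],
    [0.65, -0.22, -0.64],
    [0.65, -0.22, -0.64]
  ],
  "gripper": [85, 85, 85, 85]
}}

```text
time: 20.75
ee_pos: [453.2, -379.7, 235.8]
ee_rot: [0.046, 0.951, -0.165, 0.256]
force: [1.0, -0.4, 0.7]
gripper_width: 85.1
gripper_force: 0.0
```

Call:
{"name": "arm_command", "arguments": {
  "dr": [
    [0.007, -0.041, -0.027],
    [0.015, -0.082, -0.054],
    [0.022, -0.124, -0.081],
    [0.029, -0.165, -0.109],
    [0.029, -0.165, -0.109],
    [0.029, -0.165, -0.109]
  ],
  "translation": [
    [-0.02, -0.21, -0.03],
    [-0.04, -0.42, -0.07],
    [-0.05, -0.63, -0.1],
    [-0.07, -0.84, -0.14],
    [-0.07, -0.84, -0.14],
    [-0.07, -0.84, -0.14]
  ],
  "gripper": [85, 85, 85, 85, 85, 85]
}}

```text
time: 21.35
ee_pos: [471.6, -278.8, 237.4]
ee_rot: [-0.001, 1.0, 0.002, -0.001]
force: [0.2, -0.5, -0.2]
gripper_width: 84.6
gripper_force: 0.0
```

```bash
cat >> plan.py <<'E'
def down(yaw):
    c,s_=np.cos(np.radians(yaw)),np.sin(np.radians(yaw));return R.from_matrix(np.c_[[c,s_,0],[s_,-c,0],[0,0,-1]])
E
python3 - <<'E'
from plan import *
print(ob["ee_pos"],ob["joints"])
w=[(ob["ee_pos"],Rm),(np.array([511,-170,230]),down(98.8)),(np.array([511.5,-65,190]),down(188.8)),(np.array([511.5,-32,150]),down(188.8))]
q=ob["joints"]
for a,b in zip(w,w[1:]):
    go(*b,*a); q,e=ik(*b,q);print(q,e)
E
```

```text
[128.3496 584.5779 398.2898 102.7138 294.7393  83.5777  29.5837] 0.06007452675322611
[ 471.5773 -278.8177  237.4057] [-0.6876  0.2547  0.0316  1.35    0.0008  2.4494]
dr [-0.0008 -0.0003 -0.5474] t [ 0.3327 -0.9052  0.0632] rows 2.3 11.5
[-0.477   0.2394 -0.0079  1.3235  0.      0.9402] 1.6021067014111326e-12
dr [ 0.   0.  -0.5] t [0.8641 0.138  0.3333] rows 2.2 10.5
[-0.2892  0.2162 -0.1419  1.2128 -0.     -0.4428] 8.85445885973784e-10
dr [0. 0. 0.] t [-0.0421  0.2718  0.3333] rows 1.0 0.0
[-0.2263  0.2336 -0.2245  1.1127  0.     -0.3799] 2.2737367544323206e-15
```

Call:
{"name": "arm_command", "arguments": {
  "dr": [
    [0, 0, -0.045],
    [0, 0, -0.09],
    [0, 0, -0.135],
    [0, 0, -0.18],
    [0, 0, -0.225],
    [0, 0, -0.27],
    [0, 0, -0.315],
    [0, 0, -0.36],
    [0, 0, -0.405],
    [0, 0, -0.45],
    [0, 0, -0.495],
    [0, 0, -0.547],
    [0, 0, -0.547],
    [0, 0, -0.547]
  ],
  "translation": [
    [0.03, -0.08, 0],
    [0.06, -0.15, 0.01],
    [0.08, -0.23, 0.02],
    [0.11, -0.3, 0.02],
    [0.14, -0.38, 0.03],
    [0.17, -0.45, 0.03],
    [0.19, -0.53, 0.04],
    [0.22, -0.6, 0.04],
    [0.25, -0.68, 0.05],
    [0.28, -0.75, 0.05],
    [0.3, -0.83, 0.06],
    [0.33, -0.9, 0.06],
    [0.33, -0.9, 0.06],
    [0.33, -0.9, 0.06]
  ],
  "gripper": [80, 75, 70, 65, 60, 55, 50, 45, 40, 40, 40, 40, 40, 40]
}}

```text
time: 22.75
ee_pos: [509.3, -171.8, 231.8]
ee_rot: [-0.0, 0.654, 0.757, 0.0]
force: [0.1, -0.4, 0.7]
gripper_width: 39.8
gripper_force: 0.0
```

Call:
{"name": "arm_command", "arguments": {
  "dr": [
    [0, 0, -0.045],
    [0, 0, -0.09],
    [0, 0, -0.135],
    [0, 0, -0.18],
    [0, 0, -0.225],
    [0, 0, -0.27],
    [0, 0, -0.315],
    [0, 0, -0.36],
    [0, 0, -0.405],
    [0, 0, -0.45],
    [0, 0, -0.5],
    [0, 0, -0.5],
    [0, 0, -0.5]
  ],
  "translation": [
    [0.08, 0.01, 0.03],
    [0.16, 0.02, 0.06],
    [0.24, 0.04, 0.09],
    [0.32, 0.05, 0.12],
    [0.4, 0.06, 0.15],
    [0.48, 0.08, 0.18],
    [0.56, 0.09, 0.21],
    [0.64, 0.1, 0.24],
    [0.72, 0.11, 0.27],
    [0.8, 0.13, 0.3],
    [0.864, 0.138, 0.333],
    [0.864, 0.138, 0.333],
    [0.864, 0.138, 0.333]
  ],
  "gripper": [40, 40, 40, 40, 40, 40, 40, 40, 40, 40, 40, 40, 40]
}}

```text
time: 24.05
ee_pos: [510.6, -66.8, 192.1]
ee_rot: [0.0, -0.072, 0.997, 0.0]
force: [0.5, -0.6, 0.2]
gripper_width: 40.1
gripper_force: 0.0
```

```bash
python3 - <<'E'
from plan import *
print(ob["ee_pos"],ob["ee_rot"],ob["joints"],ob["gripper_width"])
b=crop("top",150,112,160,120,5);cv2.imwrite("pics/bar.png",b)
w=[(ob["ee_pos"],Rm),(np.array([511.5,-32,150]),down(188.8)),(np.array([511.5,-32,103]),down(188.8))]
for a,b in zip(w,w[1:]): go(*b,*a)
E
```

```text
[128.3496 584.5779 398.2898 102.7138 294.7393  83.5777  29.5837] 0.06007452675322611
[510.6357 -66.7697 192.1434] [ 0.0001 -0.072   0.9974  0.0003] [-0.2934  0.2141 -0.1391  1.2177  0.0006 -0.4375] 40.1473872663475
dr [ 0.0002  0.0001 -0.003 ] t [-0.0487  0.2855  0.3514] rows 1.1 0.1
dr [0. 0. 0.] t [0.     0.     0.3917] rows 0.9 0.0
```

View pics/bar.png

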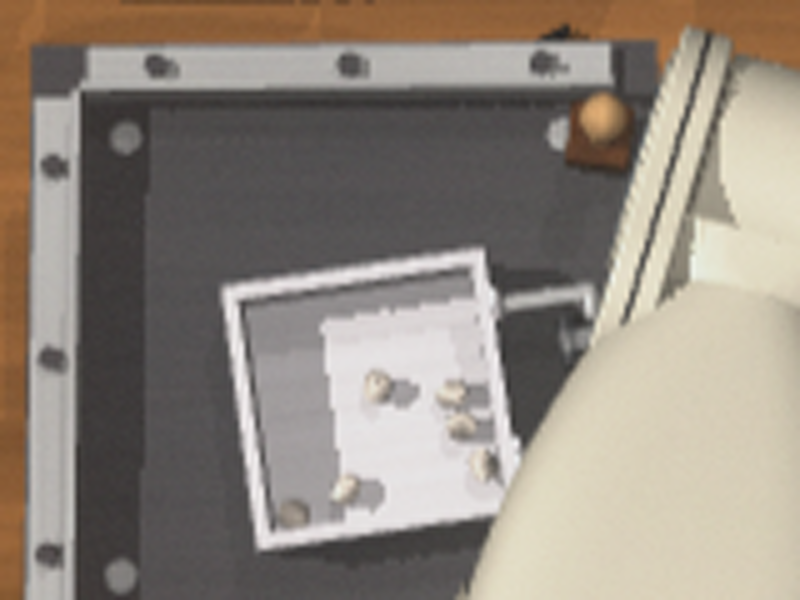

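The mould is unchanged with all six chips in it, and one finger is visible at (570,340) beside the bar. Descending over the bar.

Call:
{"name": "arm_command", "arguments": {
  "dr": [
    [0, 0, -0.003],
    [0, 0, -0.003],
    [0, 0, -0.003]
  ],
  "translation": [
    [-0.025, 0.14, 0.17],
    [-0.049, 0.286, 0.35],
    [-0.049, 0.286, 0.35]
  ],
  "gripper": [40, 40, 40]
}}

```text
time: 24.4
ee_pos: [510.0, -30.4, 148.1]
ee_rot: [-0.002, -0.078, 0.997, 0.001]
force: [-0.6, -0.9, 0.7]
gripper_width: 39.8
gripper_force: 0.0
```

Call:
{"name": "arm_command", "arguments": {
  "dr": [
    [0, 0, 0],
    [0, 0, 0],
    [0, 0, 0],
    [0, 0, 0],
    [0, 0, 0],
    [0, 0, 0]
  ],
  "translation": [
    [0, 0, 0.08],
    [0, 0, 0.16],
    [0, 0, 0.24],
    [0, 0, 0.32],
    [0, 0, 0.385],
    [0, 0, 0.385]
  ],
  "gripper": [40, 40, 40, 40, 40, 40]
}}

```text
time: 25.0
ee_pos: [510.8, -31.3, 102.7]
ee_rot: [-0.001, -0.08, 0.997, 0.001]
force: [-0.1, 1.0, -0.4]
gripper_width: 39.9
gripper_force: 0.0
```

Call:
{"name": "arm_command", "arguments": {
  "dr": [
    [0, 0, 0],
    [0, 0, 0],
    [0, 0, 0],
    [0, 0, 0],
    [0, 0, 0],
    [0, 0, 0],
    [0, 0, 0],
    [0, 0, 0],
    [0, 0, 0],
    [0, 0, 0]
  ],
  "translation": [
    [0, 0, 0],
    [0, 0, 0],
    [0, 0, 0],
    [0, 0, 0],
    [0, 0, 0],
    [0, 0, 0],
    [0, 0, 0],
    [0, 0, 0],
    [0, 0, 0],
    [0, 0, 0]
  ],
  "gripper": [30, 20, 10, 5, 5, 5, 5, 5, 5, 5],
  "force": 80
}}

```text
time: 26.0
ee_pos: [511.7, -31.2, 104.5]
ee_rot: [0.0, -0.08, 0.997, 0.0]
force: [-1.2, 1.2, 4.9]
gripper_width: 7.2
gripper_force: 78.2
```

```bash
python3 - <<'E'
from plan import *
print(ob["ee_pos"],ob["force"],ob["moment"],ob["gripper_width"],ob["gripper_force"])
p=ob["ee_pos"];c=np.array([492.2,95.3]); off=p[:2]-c   # grip relative to mould centre
for dyaw,cc in ((-4.2,(530,125)),(-8.3,(575,165)),(-8.3,(592,181))):
    r=R.from_euler("z",dyaw,degrees=True)
    t=np.r_[np.array(cc)+r.apply(np.r_[off,0])[:2],p[2]];print(t);go(t,r*Rm)
E
```

```text
[128.3496 584.5779 398.2898 102.7138 294.7393  83.5777  29.5837] 0.06007452675322611
[511.717  -31.2466 104.4779] [-1.2035  1.2119  4.9232] [ 0.3     0.1853 -0.0705] 7.182980469351176 78.20713520050049
[540.1965  -2.6362 104.4779]
dr [ 0.     -0.      0.0233] t [-0.2723  0.1975  0.0003] rows 0.8 0.5
[576.0447  36.9614 104.4779]
dr [ 0.     -0.      0.0461] t [-0.6198  0.4757  0.0008] rows 1.9 1.0
[593.0447  52.9614 104.4779]
dr [ 0.     -0.      0.0461] t [-0.7809  0.5847  0.001 ] rows 2.3 1.0
```

Call:
{"name": "arm_command", "arguments": {
  "dr": [
    [0, 0, 0.006],
    [0, 0, 0.012],
    [0, 0, 0.018],
    [0, 0, 0.023],
    [0, 0, 0.029],
    [0, 0, 0.035],
    [0, 0, 0.041],
    [0, 0, 0.046],
    [0, 0, 0.046],
    [0, 0, 0.046]
  ],
  "translation": [
    [-0.06, 0.05, 0],
    [-0.13, 0.1, 0],
    [-0.2, 0.15, 0],
    [-0.27, 0.2, 0],
    [-0.36, 0.27, 0],
    [-0.45, 0.34, 0],
    [-0.54, 0.41, 0],
    [-0.6, 0.46, 0],
    [-0.62, 0.475, 0],
    [-0.62, 0.475, 0]
  ],
  "gripper": [5, 5, 5, 5, 5, 5, 5, 5, 5, 5]
}}

```text
time: 27.0
ee_pos: [576.3, 36.9, 104.5]
ee_rot: [0.0, -0.008, 1.0, -0.0]
force: [-0.5, 0.6, 5.6]
gripper_width: 7.0
gripper_force: 78.7
```

```bash
python3 - <<'E'
from h import *
o=env.get_obs();print(o["ee_pos"],o["ee_rot"],o["force"],o["moment"],o["gripper_width"])
f=env.grab_frame("top");g=env.grab_frame("side")
a=crop("top",155,112,100,120,4,f);b=crop("side",160,110,100,120,4,g)
cv2.imwrite("pics/slid.png",np.hstack([a,b]))
E
```

```text
[576.2997  36.9186 104.5025] [ 0.0004 -0.0081  1.     -0.    ] [-0.522   0.562   5.6491] [-0.0022  0.0208  0.2134] 6.950056826245105
```

View pics/slid.png

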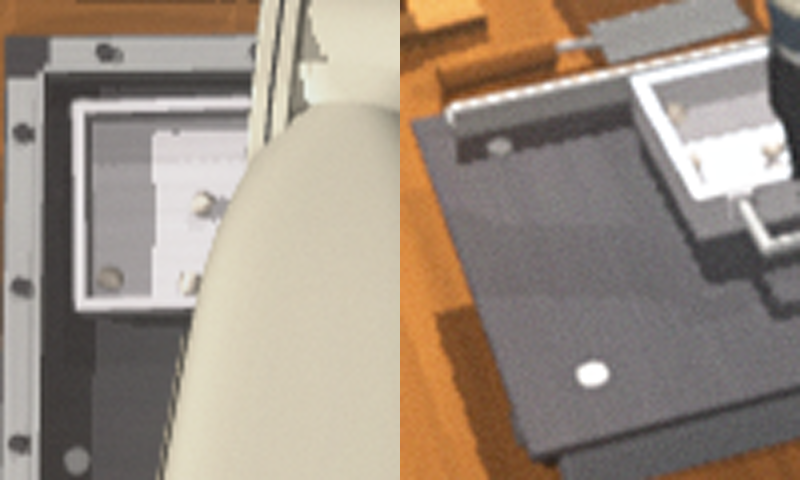

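The mould followed and is now square to the fences, with rim corner (75,103) and small gaps left and far; the visible chips are inside. I'll close the remaining gaps, left fence first.

Call:
{"name": "arm_command", "arguments": {
  "dr": [
    [0, 0, 0],
    [0, 0, 0],
    [0, 0, 0],
    [0, 0, 0],
    [0, 0, 0]
  ],
  "translation": [
    [-0.03, 0.04, 0],
    [-0.06, 0.08, 0],
    [-0.09, 0.12, 0],
    [-0.12, 0.16, 0],
    [-0.12, 0.16, 0]
  ],
  "gripper": [5, 5, 5, 5, 5]
}}

```text
time: 27.6
ee_pos: [590.4, 56.4, 104.5]
ee_rot: [0.0, -0.008, 1.0, 0.0]
force: [-0.4, 0.9, 5.7]
gripper_width: 7.0
gripper_force: 78.8
```

Call:
{"name": "arm_command", "arguments": {
  "dr": [
    [0, 0, 0],
    [0, 0, 0],
    [0, 0, 0],
    [0, 0, 0]
  ],
  "translation": [
    [0, 0.01, 0],
    [0, 0.02, 0],
    [0, 0.033, 0],
    [0, 0.033, 0]
  ],
  "gripper": [5, 5, 5, 5]
}}

```text
time: 28.0
ee_pos: [590.2, 59.6, 104.5]
ee_rot: [0.0, -0.008, 1.0, -0.0]
force: [-0.9, -3.7, 5.6]
gripper_width: 7.6
gripper_force: 78.7
```

Call:
{"name": "arm_command", "arguments": {
  "dr": [
    [0, 0, 0],
    [0, 0, 0],
    [0, 0, 0]
  ],
  "translation": [
    [0, 0.01, 0],
    [0, 0.017, 0],
    [0, 0.017, 0]
  ],
  "gripper": [5, 5, 5]
}}

```text
time: 28.3
ee_pos: [589.9, 60.3, 104.5]
ee_rot: [0.0, -0.007, 1.0, -0.002]
force: [-1.2, -9.6, 6.3]
gripper_width: 7.0
gripper_force: 78.9
```

Call:
{"name": "arm_command", "arguments": {
  "dr": [
    [0, 0, 0],
    [0, 0, 0],
    [0, 0, 0],
    [0, 0, 0]
  ],
  "translation": [
    [-0.015, 0, 0],
    [-0.03, 0, 0],
    [-0.042, 0, 0],
    [-0.042, 0, 0]
  ],
  "gripper": [5, 5, 5, 5]
}}

```text
time: 28.7
ee_pos: [593.0, 59.4, 104.5]
ee_rot: [-0.002, -0.007, 1.0, -0.003]
force: [-11.8, -15.4, 12.4]
gripper_width: 7.2
gripper_force: 80.1
```

Call:
{"name": "arm_command", "arguments": {
  "dr": [
    [0, 0, 0],
    [0, 0, 0],
    [0, 0, 0],
    [0, 0, 0]
  ],
  "translation": [
    [-0.01, 0, 0],
    [-0.02, 0, 0],
    [-0.025, 0, 0],
    [-0.025, 0, 0]
  ],
  "gripper": [5, 5, 5, 5]
}}

```text
time: 29.1
ee_pos: [595.4, 58.7, 104.4]
ee_rot: [-0.002, -0.007, 1.0, -0.003]
force: [-14.6, -19.1, 13.5]
gripper_width: 6.9
gripper_force: 80.9
```

```bash
python3 - <<'E'
from h import *
o=env.get_obs();print(o["ee_pos"],o["ee_rot"],o["force"],o["moment"],o["gripper_width"])
f=env.grab_frame("top")
cv2.imwrite("pics/corner.png",crop("top",150,115,80,75,8,f))
E
```

```text
[595.4117  58.6712 104.4475] [-0.0023 -0.0068  1.     -0.0034] [-14.6313 -19.0962  13.5305] [-3.8658  2.8504  0.572 ] 6.935020176419066
```

View pics/corner.png

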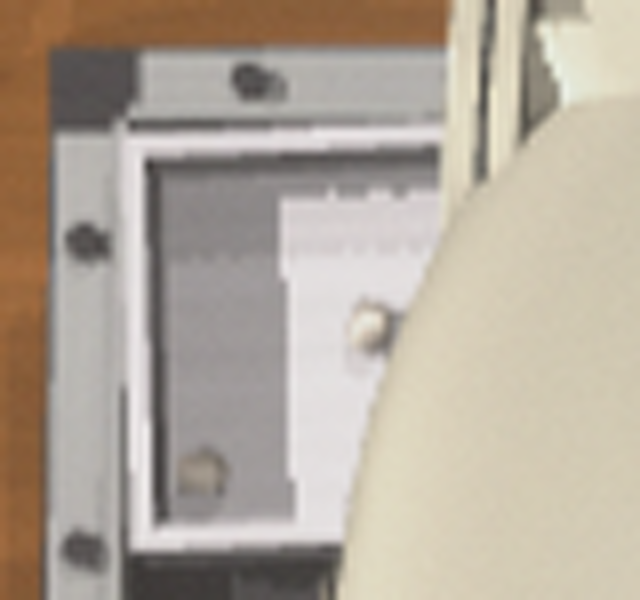

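The mould sits in the corner but yawed about 1° counter-clockwise. There is a slight gap at the rear of the left wall (125,400), and the far edge slopes from (130,135) to (440,122). I'll grip harder, add a clockwise turn and more push in y, then push in x again.

Call:
{"name": "arm_command", "arguments": {
  "dr": [
    [0, 0, 0],
    [0, 0, 0.005],
    [0, 0, 0.01],
    [0, 0, 0.014],
    [0, 0, 0.014],
    [0, 0, 0.014]
  ],
  "translation": [
    [0.015, 0, 0],
    [0.015, 0.01, 0],
    [0.015, 0.02, 0],
    [0.015, 0.03, 0],
    [0.015, 0.03, 0],
    [0.015, 0.03, 0]
  ],
  "gripper": [5, 5, 5, 5, 5, 5],
  "force": 115
}}

```text
time: 29.75
ee_pos: [594.4, 61.0, 104.5]
ee_rot: [-0.001, 0.016, 1.0, -0.005]
force: [-10.0, -25.7, 11.4]
gripper_width: 7.0
gripper_force: 91.5
```

Call:
{"name": "arm_command", "arguments": {
  "dr": [
    [0, 0, 0],
    [0, 0, 0.003],
    [0, 0, 0.003],
    [0, 0, 0.003]
  ],
  "translation": [
    [-0.005, 0, 0],
    [-0.01, 0, 0],
    [-0.01, 0, 0],
    [-0.01, 0, 0]
  ],
  "gripper": [5, 5, 5, 5]
}}

```text
time: 30.15
ee_pos: [594.5, 61.0, 104.5]
ee_rot: [-0.002, 0.02, 1.0, -0.005]
force: [-15.5, -26.6, 14.7]
gripper_width: 7.1
gripper_force: 92.8
```

```bash
cat > edge.py <<'E'
from h import *
o=env.get_obs();print(o["ee_pos"],o["ee_rot"],o["force"],o["moment"],o["gripper_width"],o["gripper_force"])
f=np.mean([env.grab_frame("top").astype(float) for _ in range(4)],0).mean(2)
# rim edges: left wall outer/inner along rows, far wall along columns (sub-pixel gradient peaks)
def edge(prof,sgn,lo):
    g=sgn*np.diff(prof);i=int(g[1:-1].argmax())+1;a,b,c=g[i-1:i+2];return lo+i+.5+.5*(a-c)/(a-2*b+c+1e-9)
L=[(r,edge(f[r,165:174],-1,165)) for r in range(138,178)]
F=[(c,edge(f[130:138,c],-1,130)) for c in range(172,203)]
D=[(c,edge(f[118:127,c],1,118)) for c in range(172,203)]   # fence back edge
E_=[(r,edge(f[r,151:162],1,151)) for r in range(135,180)]
for n,a in(("left rim inner",L),("far rim inner",F),("far fence",D),("left fence",E_)):
    a=np.array(a);p=np.polyfit(a[:,0],a[:,1],1)
    for _ in range(3):
        k=np.abs(np.polyval(p,a[:,0])-a[:,1])<.35
        if k.sum()>5:p=np.polyfit(a[k,0],a[k,1],1)
    print(n,"slope deg",np.degrees(p[0]).round(2),"mid",np.polyval(p,a[:,0].mean()).round(2),k.sum(),len(a))
E
python3 edge.py
```

```text
[594.4675  60.9727 104.5053] [-0.0025  0.0203  0.9998 -0.0046] [-15.4747 -26.6288  14.7147] [-5.183   3.1506  0.6997] 7.132025328201132 92.83605694770813
left rim inner slope deg -0.74 mid 167.33 40 40
far rim inner slope deg -1.41 mid 132.01 31 31
far fence slope deg -0.52 mid 120.88 31 31
left fence slope deg -1.48 mid 156.08 45 45
```

```bash
cat > pred.py <<'E'
from h import *
def line(pts,z,dep):
    a,b=[proj("top",[*p,z]) for p in pts]
    return np.degrees(np.arctan((b[0]-a[0])/(b[1]-a[1]) if dep=="x" else (b[1]-a[1])/(b[0]-a[0])))
def pts(c,yaw,l): return [np.array(c)+R.from_euler("z",yaw,degrees=True).apply([*q,0])[:2] for q in l]
for yaw in(0,.5,1,1.5,2):
    print(yaw,"rim L %.2f F %.2f"%(line(pts((594.5,188.3),yaw,[(-65,65),(65,65)]),132,"x"),line(pts((594.5,188.3),yaw,[(65,65),(65,-40)]),132,"y")),
     "fence back z94/120: L %.2f %.2f F %.2f %.2f"%(*[line(pts((522,113),yaw,[(0,180),(147,180)]),z,"x") for z in(94,120)],*[line(pts((522,113),yaw,[(180,140),(180,20)]),z,"y") for z in(94,120)]))
E
python3 pred.py
```

```text
0 rim L -1.21 F 0.02 fence back z94/120: L -1.38 -1.41 F 0.02 0.02
0.5 rim L -0.70 F -0.47 fence back z94/120: L -0.88 -0.91 F -0.46 -0.46
1 rim L -0.20 F -0.96 fence back z94/120: L -0.37 -0.40 F -0.95 -0.95
1.5 rim L 0.31 F -1.44 fence back z94/120: L 0.13 0.10 F -1.44 -1.44
2 rim L 0.82 F -1.93 fence back z94/120: L 0.64 0.61 F -1.93 -1.92
```

Call:
{"name": "arm_command", "arguments": {
  "dr": [
    [0, 0, 0],
    [0, 0, 0.006],
    [0, 0, 0.01],
    [0, 0, 0.01]
  ],
  "translation": [
    [0.01, 0.01, 0],
    [0.01, 0.025, 0],
    [0, 0.025, 0],
    [0, 0.025, 0]
  ],
  "gripper": [5, 5, 5, 5]
}}

```text
time: 30.75
ee_pos: [594.5, 61.1, 104.5]
ee_rot: [-0.003, 0.037, 0.999, -0.007]
force: [-17.9, -41.1, 15.8]
gripper_width: 7.2
gripper_force: 97.7
```

```bash
python3 edge.py; python3 - <<'E'
from h import *
cv2.imwrite("pics/corner2.png",crop("top",150,115,80,75,8))
E
```

```text
[594.4688  61.0788 104.5191] [-0.0026  0.0369  0.9993 -0.0075] [-17.8635 -41.0706  15.8409] [-8.0837  3.5301  1.1952] 7.2311949123224215 97.73252606391907
left rim inner slope deg -0.79 mid 167.32 40 40
far rim inner slope deg -1.43 mid 131.99 31 31
far fence slope deg -0.54 mid 120.88 31 31
left fence slope deg -1.48 mid 156.08 45 45
```

View pics/corner2.png

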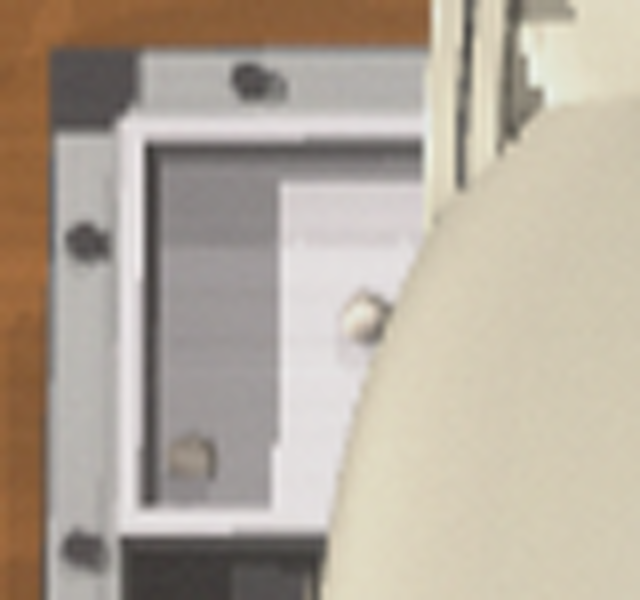

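The mould now looks flush on both fences: no gaps at (120,130) to (120,530) or along the far wall, and extra push changed nothing. I'll ease off the downward load so it lies flat, and trim the y push.

Call:
{"name": "arm_command", "arguments": {
  "dr": [
    [0, 0, 0],
    [0, 0, 0],
    [0, 0, 0],
    [0, 0, 0],
    [0, 0, 0]
  ],
  "translation": [
    [0, -0.005, -0.008],
    [0, -0.01, -0.014],
    [0, -0.014, -0.02],
    [0, -0.014, -0.02],
    [0, -0.014, -0.02]
  ],
  "gripper": [5, 5, 5, 5, 5]
}}

```text
time: 31.5
ee_pos: [594.4, 61.1, 104.9]
ee_rot: [-0.003, 0.036, 0.999, -0.006]
force: [-9.8, -32.1, -0.9]
gripper_width: 6.9
gripper_force: 95.5
```

```bash
python3 edge.py
```

```text
[594.3839  61.0574 104.9458] [-0.0034  0.0361  0.9993 -0.0057] [ -9.8435 -32.0783  -0.9316] [-6.3286  2.0756  1.2813] 6.889848119050234 95.54624319076538
left rim inner slope deg -0.84 mid 167.3 40 40
far rim inner slope deg -1.43 mid 131.97 31 31
far fence slope deg -0.54 mid 120.88 31 31
left fence slope deg -1.49 mid 156.08 45 45
```

Call:
{"name": "arm_command", "arguments": {
  "dr": [
    [0, 0, 0],
    [0, 0, 0],
    [0, 0, 0],
    [0, 0, 0],
    [0, 0, 0]
  ],
  "translation": [
    [-0.01, 0, 0.003],
    [-0.02, 0, 0.003],
    [-0.025, 0, 0.003],
    [-0.025, 0, 0.003],
    [-0.025, 0, 0.003]
  ],
  "gripper": [5, 5, 5, 5, 5]
}}

```text
time: 32.2
ee_pos: [596.6, 61.0, 104.6]
ee_rot: [-0.004, 0.036, 0.999, -0.006]
force: [-14.1, -31.7, 1.5]
gripper_width: 6.8
gripper_force: 95.8
```

```bash
python3 edge.py
```

```text
[596.6444  61.0377 104.5937] [-0.0041  0.036   0.9993 -0.0057] [-14.14   -31.6973   1.4906] [-6.1977  2.7797  1.1816] 6.773086775241727 95.78622937202454
left rim inner slope deg -0.85 mid 167.31 40 40
far rim inner slope deg -0.43 mid 131.31 31 31
far fence slope deg -0.5 mid 120.89 31 31
left fence slope deg -1.49 mid 156.08 45 45
```

Call:
{"name": "arm_command", "arguments": {
  "dr": [
    [0, 0, 0],
    [0, 0, 0],
    [0, 0, 0],
    [0, 0, 0]
  ],
  "translation": [
    [-0.01, 0, 0],
    [-0.02, 0, 0],
    [-0.025, 0, 0],
    [-0.025, 0, 0]
  ],
  "gripper": [5, 5, 5, 5]
}}

```text
time: 32.8
ee_pos: [597.0, 61.0, 104.6]
ee_rot: [-0.007, 0.036, 0.999, -0.006]
force: [-26.4, -31.1, 9.0]
gripper_width: 7.0
gripper_force: 96.5
```

```bash
python3 edge.py
```

```text
[596.9692  61.0327 104.557 ] [-0.0065  0.0359  0.9993 -0.0057] [-26.4483 -31.1071   8.9513] [-6.1735  5.1765  1.2184] 6.999737871375256 96.53805255889893
left rim inner slope deg -0.84 mid 167.31 40 40
far rim inner slope deg -0.03 mid 131.24 28 31
far fence slope deg -0.5 mid 120.88 31 31
left fence slope deg -1.49 mid 156.08 45 45
```

Call:
{"name": "arm_command", "arguments": {
  "dr": [
    [0, 0, 0],
    [0, 0, 0],
    [0, 0, 0],
    [0, 0, 0],
    [0, 0, 0],
    [0, 0, 0]
  ],
  "translation": [
    [0, 0, -0.005],
    [0.003, 0.003, -0.009],
    [0.003, 0.003, -0.009],
    [0.003, 0.003, -0.009],
    [0.003, 0.003, -0.009],
    [0.003, 0.003, -0.009]
  ],
  "gripper": [5, 5, 5, 5, 5, 5]
}}

```text
time: 33.6
ee_pos: [596.9, 61.0, 104.7]
ee_rot: [-0.007, 0.036, 0.999, -0.006]
force: [-22.6, -33.3, 0.1]
gripper_width: 6.6
gripper_force: 95.5
```

```bash
python3 edge.py
```

```text
[596.9345  61.0373 104.6889] [-0.0066  0.036   0.9993 -0.006 ] [-22.6094 -33.2547   0.145 ] [-6.4791  4.3164  1.208 ] 6.599708538436867 95.47992467880249
left rim inner slope deg -0.85 mid 167.31 40 40
far rim inner slope deg -0.05 mid 131.24 28 31
far fence slope deg -0.49 mid 120.88 31 31
left fence slope deg -1.48 mid 156.08 45 45
```

```bash
python3 -c "
from station import env
print(env.close_job())"
```

```text
the job is handed in; nothing more can be done
None
```

I handed the job in at about 34 s with all six chips seen in the mould after the pour and the cup back upright and empty. The mould is held in the fence corner at about 23 N toward the far fence and 33 N toward the left; I judged flushness from stiffness and edge angles, not a final picture. I viewed 11 pictures against the limit of 10.

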